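# Kit the wheel-service parts on their silhouette plates

## Robot

A 7-joint arm with a two-finger parallel gripper is mounted at the origin on the work surface. World frame = base frame: x ahead of the robot, y to its left, z up, the work surface at z = 0. Lengths are in m, angles in rad, forces in N, time in s.
With the tool pointing down it reaches from about 0.4 to 0.85 m from the base axis. Payload 4.5 kg.
Tool frame: the origin (TCP) lies on the centre line of the jaws, within the pads' length; the fingertips stand 11 mm ahead of it and the grasp point (between the pads) lies 8 mm behind it; z points along the fingers, y is the direction in which the jaws open and shut (so a half turn about z gives the same grasp; the last joint's range is limited). The gripper opens to 88 mm and grips with 3 to 60 N. Pads are 18 mm wide; open, the fingers measure 123 mm over their backs; the gripper's body (75 mm by 187 mm) begins 45 mm behind the grasp point.
Start: joints at [1.336, 0.689, -0.195, 1.565, 0.157, 0.902, -0.215], TCP at [0.166, -0.603, 0.25] pointing down, gripper open.
Joint ranges: [-3.01, 3.01], [-0.46, 2.08], [-1.47, 1.51], [0.13, 2.56], [-1, 4.14], [0.04, 2.09], [-2.66, 2.66]. Speed limits (rad/s): [2.57, 2.57, 3.14, 3.14, 3.14, 3.14, 3.14].

## Interface

Orientations are given as a unit quaternion [x, y, z, w].
In Python, from plant import r, snapshot gives the robot as it stands.
- The arm moves only by the tool drive_tool, never from a script. Its argument "commands" is a list of rows, each an object of numbers: "wx", "wy", "wz": the turn, a rotation vector about the tool's x, y, z in rad; "dx", "dy", "dz": the shift along the tool's x, y, z in m; "claw": the opening, from 0 (shut) to 1 (fully open). A call has 1 to 12 rows; each row shifts and turns the commanded pose from where the row before left it, along the tool's axes as they then stand; what a row does not reach is not made up. A row lasts 1/10 s, in which the tool goes at most 50 mm and 8.59 degrees, less where a joint would pass 70% of its speed; a pose out of reach is approached as far as the arm can. A call is refused whole if a number of a shift passes 0.05 or a number of a turn 0.15, either way. A call with a gripper value outside its range is refused whole. The fingers move at their own pace and stop on an object; "grip_force" is the grip in N (left out, the last holds). Time passes only in rows, so rows that do not move let the fingers close. It gives the time, the measured TCP pose, the force and the opening at its end, in the units of the state.
- r.get_state(): the state, without advancing time (a new reading comes with each control period).
- snapshot(name): name is "scene" or "top"; returns a dict with "color" (384x512x3 uint8, red, green, blue), "fx", "fy", "cx", "cy" (pixels), "world_to_cam" (4x4, takes a point from world to camera coordinates). Camera axes: x right, y up, looking along -z (the intrinsics and any distortion apply to the point x, -y, -z); pixel columns grow to the right and rows downward; lengths in m; the calibration is good to about 2 mm. A picture is of the moment at which its call begins. There is no depth.
- r.finish_job(): hands the job in, once; it reports no verdict.
The state is a dict: "clock": time; "q": joint angles; "qd": joint speeds; "joint_torque": joint torques, N m; "tool_pos": TCP position; "eef_rot": TCP orientation; "contact_force": force on the tool from outside, world axes, zero at the start; "moment": the same for the moment, N m; "opening": opening from 0.0 (shut) to 1.0 (fully open).
Only numpy, scipy, OpenCV 4.12 (cv2) and the standard library are available. Lean on these libraries where they do the work, as an engineer would, in place of code of your own. Each camera call takes 0.05 s, during which the arm holds its last target. There are 200 camera calls.

## Task

Lay out this wheel-service kit: put each of the four spare parts (large bearing, small bearing, oil filter, brake pad) on the white plate that shows its black silhouette, flat or upright as it stands now, centred on the silhouette, with the brake pad also lined up with its outline (either way round). Leave the pot of grease in the middle of the bench standing where it is.

Things in the scene. Friction and masses are not known exactly. Their poses are not given: they have to be found in the camera images.
- bearing_large_mid (a point): centre (half-way up) of the large wheel bearing: a plain steel ring lying flat on the bench, outer diameter 64 mm, bore 34 mm, 36 mm high; z is its axis, upward. Loose, about 0.4 kg. Belongs on plate_bearing_large.
- bearing_small_mid (a point): centre (half-way up) of the small wheel bearing: a plain steel ring lying flat, outer diameter 44 mm, bore 22 mm, 30 mm high; z is its axis, upward. Loose, about 0.2 kg. Belongs on plate_bearing_small.
- oil_filter_mid (a point): centre (half-way up) of the oil filter: an upright black canister, 66 mm diameter (67 mm steel rim at its foot), straight-sided up to 52 mm, then a dome with a small hexagon on top, 70 mm high in all; z is its axis, upward. Loose, about 0.3 kg. Belongs on plate_filter.
- brake_pad_mid (a point): centre (half-way up) of the brake pad lying flat, lining up: steel back plate 46 mm (x) by 106 mm (y, including a 9 mm narrow ear at each end), 5.5 mm thick, with a black friction lining 46 by 80 mm in two blocks on it, 16 mm high in all; y is its long axis, z up; a half turn about z looks the same. Starts with y within 0.4 rad of the world's y. Loose, about 0.3 kg; grasp across the 46 mm. Belongs on plate_brake.
- plate_bearing_large: white plastic plate fixed to the bench, 88 by 88 mm, 4 mm thick, carrying a black true-size silhouette centred on it: a large ring, outer diameter 64 mm, hole 34 mm. Origin at the centre of its underside (on the bench), z up. Any of the eight places on the bench may hold it; it is turned at random.
- plate_bearing_small: white plastic plate fixed to the bench, 88 by 88 mm, 4 mm thick, carrying a black true-size silhouette centred on it: a small ring, outer diameter 44 mm, hole 22 mm. Origin at the centre of its underside (on the bench), z up. Any of the eight places on the bench may hold it; it is turned at random.
- plate_filter: white plastic plate fixed to the bench, 88 by 88 mm, 4 mm thick, carrying a black true-size silhouette centred on it: a full disc of 66 mm. Origin at the centre of its underside (on the bench), z up. Any of the eight places on the bench may hold it; it is turned at random.
- plate_brake: white plastic plate fixed to the bench, 84 (x) by 124 (y) mm, 4 mm thick, carrying a black true-size silhouette centred on it: the brake pad's oblong with an ear at each end, 46 mm along x and 106 mm along y. Origin at the centre of its underside (on the bench), z up. Any of the eight places on the bench may hold it; it is turned at random. y is the long axis.
- grease_pot_mid (a point): centre (half-way up) of a small upright clear jar of grease with a yellow cap, 42 mm diameter, 45 mm high, loose, standing in the middle of the bench among the parts and plates; to be left alone. Everything else among the parts and plates is lower than 72 mm.
There are look-alikes about, which are no part of the job. Of the things shaped like the part that bears oil_filter_mid, the black one is meant.

How it is judged:
At the end, for the whole second after the job is handed in: Each part rests level (0.1 rad) directly on its own plate (height within 3 mm), its centre within 12 mm of the plate's seen from above, at rest; the brake pad's long axis within 0.2 rad of its plate's, either way round; grease pot within 20 mm of where it stood (horizontal distance between bearing_large_mid and plate_bearing_large below 0.012 m and height (world z) of bearing_large_mid between 0.019 and 0.025 m and angle between each of bearing_large_mid, bearing_small_mid, oil_filter_mid, brake_pad_mid's own z axis and vertical below 0.1 rad and linear speed of each of bearing_large, bearing_small, oil_filter, brake_pad below 0.01 m/s and horizontal distance between bearing_small_mid and plate_bearing_small below 0.012 m and height (world z) of bearing_small_mid between 0.016 and 0.022 m and horizontal distance between oil_filter_mid and plate_filter below 0.012 m and height (world z) of oil_filter_mid between 0.036 and 0.042 m and horizontal distance between brake_pad_mid and plate_brake below 0.012 m and height (world z) of brake_pad_mid between 0.009 and 0.015 m and angle between the y axis of brake_pad_mid and the y axis of plate_brake, either way round below 0.2 rad and distance of grease_pot_mid from where it was at the start of the episode below 0.02 m); the robot touches nothing.
It fails at once if the grease pot is pushed more than 20 mm away or tipped (distance of grease_pot_mid from where it was at the start of the episode above 0.02 m or angle between grease_pot_mid's own z axis and vertical above 0.35 rad).
It also fails if it takes over 117 s, if anything falls off the work surface, if the arm or the gripper's body presses on something with over 40 N, if the wrist force passes 120 N, or if a joint passes its speed limit or range.

## Working session

There is one attempt and no reset: what is moved stays moved. The work goes in short steps, Python scripts to look and compute and a tool call to move; the robot and the scene stay as the last step left them, time stands still between calls to the robot, and variables do not carry over. Pictures are saved under pics/ and viewed, on a budget of 14 in all, crops included, one or two more only if the job needs it, and the job is handed in when it is done.

Besides the shell and the picture viewer there is one more tool, called after "Request:" as name([rows], argument=value, ...), one row to a line, values as JSON. drive_tool: Moves the arm, as the interface text tells. Its arguments: {"type":"object","properties":{"commands":{"type":"array","items":{"type":"object","properties":{"wx":{"type":"number"},"wy":{"type":"number"},"wz":{"type":"number"},"dx":{"type":"number"},"dy":{"type":"number"},"dz":{"type":"number"},"claw":{"type":"number"}}}},"grip_force":{"type":"number"}},"required":["commands"]}

```bash
ls; mkdir -p pics; python3 - <<'E'
from plant import r,snapshot
import cv2,numpy as np
s=r.get_state();print(s)
for n in("top","scene"):
    d=snapshot(n);cv2.imwrite(f"pics/{n}0.png",d["color"][:,:,::-1]);
    print(n,{k:(np.round(v,4).tolist() if k!='color' else 0) for k,v in d.items()})
E
```

```text
pics
{'clock': 0.0, 'q': array([ 1.3358156 ,  0.68998987, -0.19457493,  1.5663463 ,  0.1573325 ,
        0.90250538, -0.21508627]), 'qd': array([-2.64994973e-04,  4.94459633e-04, -1.91666936e-04,  1.83353766e-03,
        4.44179437e-04, -5.92882773e-04, -9.52242722e-05]), 'joint_torque': array([-1.25568549e-04, -5.27565408e+01, -1.26694411e+00, -1.53429991e+01,
       -5.26383449e-02,  6.50423506e-03,  1.51692475e-04]), 'tool_pos': array([ 0.1657858 , -0.60197077,  0.2489073 ]), 'eef_rot': array([ 9.90971676e-01,  1.34068203e-01, -1.83875303e-04, -9.06186316e-04]), 'contact_force': array([-0.65018826,  0.87226018, -0.68149772]), 'moment': array([-0.02218324,  0.02435765,  0.02667977]), 'opening': 1.0021824689746022}
top {'color': 0, 'fx': 388.288, 'fy': 388.288, 'cx': 265.8522, 'cy': 192.9973, 'world_to_cam': [[-0.1312, -0.9914, -0.0035, 0.0172], [0.9689, -0.129, 0.2113, -0.5738], [-0.2099, 0.0243, 0.9774, -0.9067], [0.0, 0.0, 0.0, 1.0]]}
scene {'color': 0, 'fx': 438.312, 'fy': 438.312, 'cx': 249.0013, 'cy': 188.3599, 'world_to_cam': [[0.1251, 0.9921, -0.0115, -0.0192], [-0.7091, 0.0975, 0.6983, 0.3543], [0.6939, -0.0792, 0.7157, -1.7743], [0.0, 0.0, 0.0, 1.0]]}
```

View pics/top0.png

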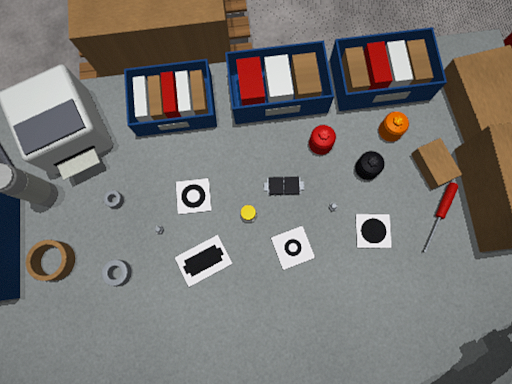

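View pics/scene0.png

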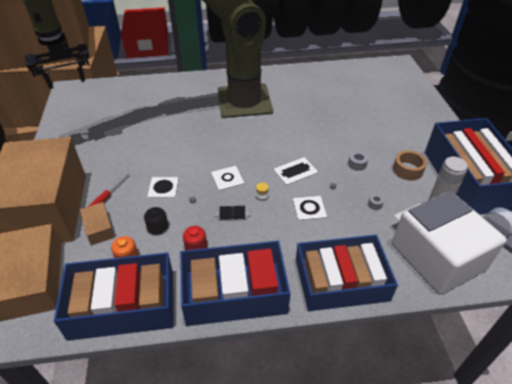

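The top view has these parts:
- Large bearing at (116,272) and small bearing at (113,199).
- Black filter at (370,165); the red (322,139) and orange (396,124) canisters are look-alikes.
- Brake pad at (285,186) and grease pot at (248,213).

Other objects that could be mistaken for a part are the cardboard ring (49,260), the nuts (160,230) and (333,208), and the grey cylinder at the left.

The plates are large ring (193,196), brake (204,260), small ring (292,247) and filter (374,231).

```bash
cat > h.py <<'E'
import cv2,numpy as np
from plant import r,snapshot
def ray(d,u,v):
    W=np.array(d["world_to_cam"]);R,t=W[:3,:3],W[:3,3]
    return -R.T@t, R.T@np.array([(u-d["cx"])/d["fx"],-(v-d["cy"])/d["fy"],-1])
def onz(d,uv,z):
    C,k=ray(d,*uv);return C+k*(z-C[2])/k[2]
def blob(mask,seed,rad):
    """component of mask nearest the seed within rad"""
    m=np.zeros_like(mask);cv2.circle(m,seed,rad,255,-1);m&=mask
    cs,_=cv2.findContours(m,cv2.RETR_EXTERNAL,cv2.CHAIN_APPROX_NONE)
    return max(cs,key=cv2.contourArea)
def warp(d,cs,z): # contour -> world xy (mm)
    return np.array([onz(d,p[0],z)[:2]*1000 for p in cs],np.float32)
E
cat > m.py <<'E'
from h import *
d=snapshot("top");im=d["color"];hsv=cv2.cvtColor(im,cv2.COLOR_RGB2HSV);V=hsv[:,:,2]
white=((V>185)&(hsv[:,:,1]<40)).astype(np.uint8)*255
dark=(V<70).astype(np.uint8)*255
for n,s,rad in(("PL",(193,196),30),("PB",(204,260),38),("PS",(292,247),30),("PF",(374,231),28)):
    c=warp(d,blob(white,s,rad),.004);k=warp(d,blob(dark,s,rad),.004)
    print(n,"white",cv2.minAreaRect(c),"\n   dark",cv2.minAreaRect(k))
k=blob(dark,(370,165),20);h=cv2.convexHull(k)
for z in(.026,.035):print("filter",z,cv2.minAreaRect(warp(d,h,z)))
k=blob(dark,(285,186),28);print("pad lining z16",cv2.minAreaRect(warp(d,k,.016)))
y=((hsv[:,:,0]>20)&(hsv[:,:,0]<35)&(hsv[:,:,1]>150)).astype(np.uint8)*255
print("pot",cv2.minAreaRect(warp(d,blob(y,(248,213),14),.04)))
c=np.hstack([cv2.resize(im[b:b+64,a:a+64],None,fx=6,fy=6,interpolation=cv2.INTER_CUBIC) for a,b in((84,240),(82,168))])
c2=np.hstack([cv2.resize(im[b:b+32,a:a+64],None,fx=6,fy=6,interpolation=cv2.INTER_CUBIC) for a,b in((253,170),(338,149))])
cv2.imwrite("pics/crop0.png",np.vstack([c,c2])[:,:,::-1])
E
python3 m.py
```

```text
PL white ((601.7774047851562, 131.68624877929688), (88.83368682861328, 88.89046478271484), 88.7435073852539) 
   dark ((602.1935424804688, 131.80142211914062), (58.805938720703125, 56.69376754760742), 82.4258804321289)
PB white ((431.0723571777344, 122.4444580078125), (84.10740661621094, 123.34809875488281), 20.61521339416504) 
   dark ((430.922607421875, 121.63814544677734), (43.7629508972168, 103.32266235351562), 20.417564392089844)
PS white ((433.7117919921875, -108.69419860839844), (88.447265625, 87.71229553222656), 13.073670387268066) 
   dark ((432.6008605957031, -108.9310302734375), (38.54671096801758, 38.322364807128906), 81.86576843261719)
PF white ((448.68695068359375, -321.929443359375), (87.68177032470703, 85.59345245361328), 82.43003845214844) 
   dark ((448.37518310546875, -323.0), (60.52996063232422, 60.36166763305664), 35.89728546142578)
filter 0.026 ((616.4432983398438, -337.38531494140625), (64.48583221435547, 84.04932403564453), 36.67054748535156)
filter 0.035 ((614.1636352539062, -334.6119689941406), (63.89455032348633, 83.27861785888672), 36.67057418823242)
pad lining z16 ((593.3602905273438, -108.11570739746094), (76.45332336425781, 48.48789978027344), 82.40987396240234)
pot ((532.9954833984375, -7.878223419189453), (35.416446685791016, 35.760955810546875), 82.43285369873047)
```

View pics/crop0.png

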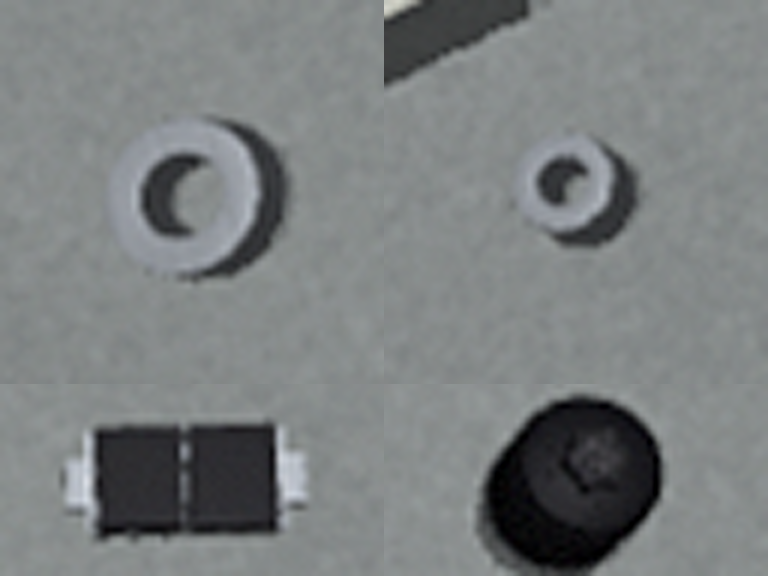

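The crop confirms the four choices: a steel ring for each bearing, a pad with ears at both ends, and a black canister with a hexagon on top. The plates measured 88×88 and 84×124 mm as they should. Next I turn the part centres into world points.

```bash
cat > m2.py <<'E'
from h import *
d=snapshot("top")
for n,p,z in(("BL top",(114.4,272.2),.036),("BS top",(112,198),.030),("filter hex",(372.9,160.4),.07),("red",(322,134),.07),("orange",(397,120),.07),("cardring",(49,260),.03),("nut1",(160,230),.01),("nut2",(333,208),.01),("greycyl",(5,172),.12),("block",(437,164),.03),("printer edge",(95,165),.03),("bin corner",(240,122),.0),("binR",(345,105),0)):
    print(n,np.round(onz(d,p,z)*1000))
print("radius BL",np.round(np.linalg.norm(onz(d,(114.4,272.2),.036)-onz(d,(126.6,272.2),.036))*1000,1))
e=snapshot("scene");hsv=cv2.cvtColor(e["color"],cv2.COLOR_RGB2HSV);dk=(hsv[:,:,2]<60).astype(np.uint8)*255
c=blob(dk,(156,221),18);(u,v),s,a=cv2.minAreaRect(cv2.convexHull(c));print("scene filter",u,v,s,np.round(onz(e,(u,v),.033)*1000))
E
python3 m2.py
```

```text
BL top [428. 336.  36.]
BS top [617. 335.  30.]
filter hex [ 617. -336.   70.]
red [ 703. -221.   70.]
orange [ 715. -418.   70.]
cardring [480. 498.  30.]
nut1 [521. 224.  10.]
nut2 [ 519. -228.   10.]
greycyl [691. 550. 120.]
block [ 596. -513.   30.]
printer edge [711. 375.  30.]
bin corner [793. -15.   0.]
binR [ 804. -312.    0.]
radius BL 30.0
scene filter 155.74998474121094 220.75 (26.56313133239746, 21.187259674072266) [ 621. -336.   33.]
```

```bash
cat > go.py <<'E'
# go.py x y z [psi_deg of tool x]  -> shift in tool axes (mm) and turn (about tool axes, rad)
import sys,numpy as np
from plant import r
from scipy.spatial.transform import Rotation as Ro
a=[float(v) for v in sys.argv[1:]];s=r.get_state();R=Ro.from_quat(s["eef_rot"]);p=s["tool_pos"]
X=R.as_matrix()[:,0];psi=np.arctan2(X[1],X[0])
t=np.radians(a[3]) if len(a)>3 else psi
G=Ro.from_matrix(np.array([[np.cos(t),np.sin(t),0],[np.sin(t),-np.cos(t),0],[0,0,-1]]).T if 0 else np.column_stack([[np.cos(t),np.sin(t),0],[np.sin(t),-np.cos(t),0],[0,0,-1]]))
print("t%.1f"%s["clock"],"pos",np.round(p*1000,1),"psi %.1f"%np.degrees(psi),"q7 %.2f"%s["q"][6],"open %.3f"%s["opening"],"F",np.round(s["contact_force"],1))
D=np.array(a[:3])/1000-p
print("shift(now)",np.round(R.inv().apply(D)*1000,1),"shift(after turn)",np.round(G.inv().apply(D)*1000,1),"turn",np.round((R.inv()*G).as_rotvec(),3))
E
python3 go.py 450 -330 250; python3 go.py 617 -336 150 
```

```text
t0.2 pos [ 165.9 -602.3  249.3] psi 15.4 q7 -0.22 open 1.000 F [-0.8  0.1 -0.5]
shift(now) [ 346.2 -187.1   -0.5] shift(after turn) [ 346.2 -187.1   -0.7] turn [-0.001  0.    -0.   ]
t0.2 pos [ 165.9 -602.3  249.3] psi 15.4 q7 -0.22 open 1.000 F [-0.8  0.1 -0.5]
shift(now) [ 505.6 -136.8   99.4] shift(after turn) [ 505.6 -136.9   99.3] turn [-0.001  0.    -0.   ]
```

Request:
drive_tool([
  {"dx": 0.029,"dy": -0.016},
  {"dx": 0.029,"dy": -0.016},
  {"dx": 0.029,"dy": -0.016},
  {"dx": 0.029,"dy": -0.016},
  {"dx": 0.029,"dy": -0.016},
  {"dx": 0.029,"dy": -0.016},
  {"dx": 0.029,"dy": -0.016},
  {"dx": 0.029,"dy": -0.016},
  {"dx": 0.029,"dy": -0.016},
  {"dx": 0.029,"dy": -0.016},
  {"dx": 0.029,"dy": -0.016},
  {"dx": 0.029,"dy": -0.016},
])

```text
validation failed for argument at $.co...
```

```bash
python3 go.py 617 -336 120 15
```

```text
t0.2 pos [ 165.9 -602.3  249.3] psi 15.4 q7 -0.22 open 1.000 F [-0.8  0.1 -0.5]
shift(now) [ 505.6 -136.8  129.4] shift(after turn) [ 504.7 -140.5  129.3] turn [-0.001  0.     0.007]
```

Request:
drive_tool([
  {"dx": 0.029,"dy": -0.016,"dz": 0,"wx": 0,"wy": 0,"wz": 0,"claw": 1},
], grip_force=25)

```text
clock: 0.35
tool_pos: [0.1851, -0.5823, 0.2493]
eef_rot: [0.992, 0.13, -0.002, 0.001]
contact_force: [-0.1, -0.4, -0.2]
opening: 0.999
```

Request:
drive_tool([
  {"dx": 0.029,"dy": -0.016,"claw": 1},
  {"dx": 0.029,"dy": -0.016},
  {"dx": 0.029,"dy": -0.016},
  {"dx": 0.029,"dy": -0.016},
  {"dx": 0.029,"dy": -0.016},
  {"dx": 0.029,"dy": -0.016},
  {"dx": 0.029,"dy": -0.016},
  {"dx": 0.029,"dy": -0.016},
  {"dx": 0.029,"dy": -0.016},
  {"dx": 0.029,"dy": -0.016},
  {"dx": 0.029,"dy": -0.016},
])

```text
validation failed for argument at $.co...
```

Request:
drive_tool([
  {"dx": 0.029,"dy": -0.016,"dz": 0,"wx": 0,"wy": 0,"wz": 0,"claw": 1},
  {"dx": 0.029,"dy": -0.016,"dz": 0,"wx": 0,"wy": 0,"wz": 0,"claw": 1},
  {"dx": 0.029,"dy": -0.016,"dz": 0,"wx": 0,"wy": 0,"wz": 0,"claw": 1},
  {"dx": 0.029,"dy": -0.016,"dz": 0,"wx": 0,"wy": 0,"wz": 0,"claw": 1},
  {"dx": 0.029,"dy": -0.016,"dz": 0,"wx": 0,"wy": 0,"wz": 0,"claw": 1},
  {"dx": 0.029,"dy": -0.016,"dz": 0,"wx": 0,"wy": 0,"wz": 0,"claw": 1},
  {"dx": 0.029,"dy": -0.016,"dz": 0,"wx": 0,"wy": 0,"wz": 0,"claw": 1},
  {"dx": 0.029,"dy": -0.016,"dz": 0,"wx": 0,"wy": 0,"wz": 0,"claw": 1},
  {"dx": 0.029,"dy": -0.016,"dz": 0,"wx": 0,"wy": 0,"wz": 0,"claw": 1},
  {"dx": 0.029,"dy": -0.016,"dz": 0,"wx": 0,"wy": 0,"wz": 0,"claw": 1},
  {"dx": 0.029,"dy": -0.016,"dz": 0,"wx": 0,"wy": 0,"wz": 0,"claw": 1},
])

```text
clock: 1.45
tool_pos: [0.4514, -0.324, 0.2497]
eef_rot: [0.991, 0.134, -0.0, 0.0]
contact_force: [0.9, -0.9, 0.1]
opening: 0.997
```

```bash
python3 go.py 617 -336 120 15
```

```text
t1.4 pos [ 451.4 -324.   249.7] psi 15.4 q7 -0.89 open 0.997 F [ 0.9 -0.9  0.1]
shift(now) [156.5  55.6 129.7] shift(after turn) [156.9  54.5 129.7] turn [0.    0.    0.007]
```

Request:
drive_tool([
  {"dx": 0.0196,"dy": 0.007,"dz": 0.016,"wx": 0,"wy": 0,"wz": 0,"claw": 1},
  {"dx": 0.0196,"dy": 0.007,"dz": 0.016,"wx": 0,"wy": 0,"wz": 0,"claw": 1},
  {"dx": 0.0196,"dy": 0.007,"dz": 0.016,"wx": 0,"wy": 0,"wz": 0,"claw": 1},
  {"dx": 0.0196,"dy": 0.007,"dz": 0.016,"wx": 0,"wy": 0,"wz": 0,"claw": 1},
  {"dx": 0.0196,"dy": 0.007,"dz": 0.016,"wx": 0,"wy": 0,"wz": 0,"claw": 1},
  {"dx": 0.0196,"dy": 0.007,"dz": 0.016,"wx": 0,"wy": 0,"wz": 0,"claw": 1},
  {"dx": 0.0196,"dy": 0.007,"dz": 0.016,"wx": 0,"wy": 0,"wz": 0,"claw": 1},
  {"dx": 0.0196,"dy": 0.007,"dz": 0.016,"wx": 0,"wy": 0,"wz": 0,"claw": 1},
  {"dx": 0,"dy": 0,"dz": 0,"wx": 0,"wy": 0,"wz": 0,"claw": 1},
  {"dx": 0,"dy": 0,"dz": 0,"wx": 0,"wy": 0,"wz": 0,"claw": 1},
])

```text
clock: 2.45
tool_pos: [0.616, -0.3372, 0.1212]
eef_rot: [0.991, 0.134, -0.001, -0.0]
contact_force: [-0.5, -1.3, -0.0]
opening: 1.0
```

```bash
python3 go.py 617 -336 32 15; python3 - <<'E'
from h import *
d=snapshot("top")["color"];e=snapshot("scene")["color"]
f=lambda i,a,b:cv2.resize(i[b:b+90,a:a+100],None,fx=4,fy=4,interpolation=cv2.INTER_CUBIC)
cv2.imwrite("pics/c1.png",np.hstack([f(d,320,120),f(e,106,170)])[:,:,::-1])
E
```

```text
t2.5 pos [ 616.  -337.2  121.2] psi 15.4 q7 -0.97 open 1.000 F [-0.5 -1.3 -0. ]
shift(now) [ 1.4 -0.8 89.2] shift(after turn) [ 1.3 -0.9 89.2] turn [-0.001  0.001  0.007]
```

View pics/c1.png

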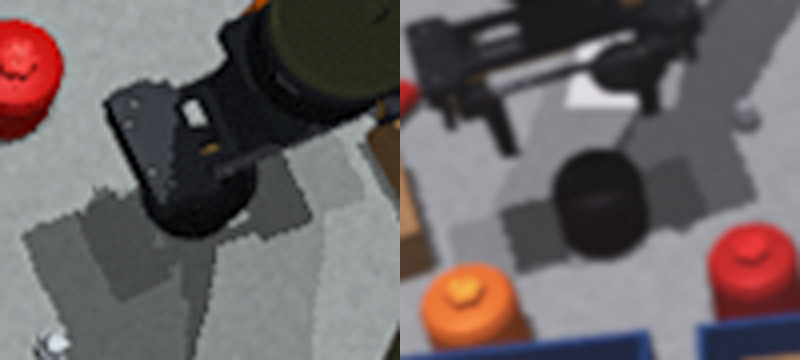

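```bash
python3 - <<'E'
from h import *
for n,(a,b) in(("scene",(106,170)),("top",(320,120))):
    d=snapshot(n);W=np.array(d["world_to_cam"])
    for p in([.616,-.3372,.110],[.617,-.336,.035]):
        q=W[:3,:3]@p+W[:3,3];u=d["cx"]+d["fx"]*q[0]/-q[2];v=d["cy"]-d["fy"]*q[1]/-q[2];print(n,p,round(u,1),round(v,1),"crop",round(4*(u-a)),round(4*(v-b)))
E
```

```text
scene [0.616, -0.3372, 0.11] 150.9 202.0 crop 180 128
scene [0.617, -0.336, 0.035] 155.6 219.3 crop 199 197
top [0.616, -0.3372, 0.11] 377.9 155.8 crop 232 143
top [0.617, -0.336, 0.035] 369.3 164.3 crop 197 177
```

The projected TCP and filter both land where the picture shows them, so I descend and grip.

Request:
drive_tool([
  {"dx": 0.0015,"dy": -0.001,"dz": 0.018,"wx": 0,"wy": 0,"wz": 0,"claw": 1},
  {"dx": 0,"dy": 0,"dz": 0.018,"wx": 0,"wy": 0,"wz": 0,"claw": 1},
  {"dx": 0,"dy": 0,"dz": 0.018,"wx": 0,"wy": 0,"wz": 0,"claw": 1},
  {"dx": 0,"dy": 0,"dz": 0.018,"wx": 0,"wy": 0,"wz": 0,"claw": 1},
  {"dx": 0,"dy": 0,"dz": 0.016,"wx": 0,"wy": 0,"wz": 0,"claw": 1},
  {"dx": 0,"dy": 0,"dz": 0,"wx": 0,"wy": 0,"wz": 0,"claw": 1},
  {"dx": 0,"dy": 0,"dz": 0,"wx": 0,"wy": 0,"wz": 0,"claw": 0.6},
  {"dx": 0,"dy": 0,"dz": 0,"wx": 0,"wy": 0,"wz": 0,"claw": 0.6},
  {"dx": 0,"dy": 0,"dz": 0,"wx": 0,"wy": 0,"wz": 0,"claw": 0.6},
  {"dx": 0,"dy": 0,"dz": 0,"wx": 0,"wy": 0,"wz": 0,"claw": 0.6},
  {"dx": 0,"dy": 0,"dz": 0,"wx": 0,"wy": 0,"wz": 0,"claw": 0.6},
  {"dx": 0,"dy": 0,"dz": 0,"wx": 0,"wy": 0,"wz": 0,"claw": 0.6},
], grip_force=25)

```text
clock: 3.85
tool_pos: [0.6184, -0.3363, 0.0348]
eef_rot: [0.991, 0.134, 0.001, 0.0]
contact_force: [-0.7, 1.0, 4.8]
opening: 0.738
```

```bash
python3 go.py 448 -322 130 15.4
```

```text
t3.9 pos [ 618.4 -336.3   34.8] psi 15.4 q7 -0.99 open 0.738 F [-0.7  1.   4.8]
shift(now) [-160.4  -58.9  -95.5] shift(after turn) [-160.5  -59.   -95.2] turn [ 0.001 -0.001 -0.   ]
```

Request:
drive_tool([
  {"dx": 0,"dy": 0,"dz": -0.01,"wx": 0,"wy": 0,"wz": 0,"claw": 0.6},
  {"dx": 0,"dy": 0,"dz": -0.02,"wx": 0,"wy": 0,"wz": 0,"claw": 0.6},
  {"dx": 0,"dy": 0,"dz": -0.025,"wx": 0,"wy": 0,"wz": 0,"claw": 0.6},
  {"dx": 0,"dy": 0,"dz": -0.025,"wx": 0,"wy": 0,"wz": 0,"claw": 0.6},
  {"dx": -0.02,"dy": -0.007,"dz": -0.015,"wx": 0,"wy": 0,"wz": 0,"claw": 0.6},
  {"dx": -0.025,"dy": -0.01,"dz": 0,"wx": 0,"wy": 0,"wz": 0,"claw": 0.6},
  {"dx": -0.03,"dy": -0.01,"dz": 0,"wx": 0,"wy": 0,"wz": 0,"claw": 0.6},
  {"dx": -0.03,"dy": -0.011,"dz": 0,"wx": 0,"wy": 0,"wz": 0,"claw": 0.6},
  {"dx": -0.03,"dy": -0.011,"dz": 0,"wx": 0,"wy": 0,"wz": 0,"claw": 0.6},
  {"dx": -0.02,"dy": -0.008,"dz": 0.005,"wx": 0,"wy": 0,"wz": 0,"claw": 0.6},
  {"dx": -0.005,"dy": -0.002,"dz": 0,"wx": 0,"wy": 0,"wz": 0,"claw": 0.6},
  {"dx": 0,"dy": 0,"dz": 0,"wx": 0,"wy": 0,"wz": 0,"claw": 0.6},
])

```text
clock: 5.05
tool_pos: [0.4476, -0.3218, 0.1239]
eef_rot: [0.991, 0.134, -0.0, -0.0]
contact_force: [0.8, -0.1, -2.2]
opening: 0.738
```

```bash
python3 go.py 448.5 -322.4 39 15.4
```

```text
t5.0 pos [ 447.6 -321.8  123.9] psi 15.4 q7 -0.94 open 0.738 F [ 0.8 -0.1 -2.2]
shift(now) [ 0.7  0.8 84.9] shift(after turn) [ 0.7  0.8 84.9] turn [-0.     0.    -0.001]
```

Request:
drive_tool([
  {"dx": 0.001,"dy": 0.001,"dz": 0.015,"wx": 0,"wy": 0,"wz": 0,"claw": 0.6},
  {"dx": 0,"dy": 0,"dz": 0.02,"wx": 0,"wy": 0,"wz": 0,"claw": 0.6},
  {"dx": 0,"dy": 0,"dz": 0.02,"wx": 0,"wy": 0,"wz": 0,"claw": 0.6},
  {"dx": 0,"dy": 0,"dz": 0.015,"wx": 0,"wy": 0,"wz": 0,"claw": 0.6},
  {"dx": 0,"dy": 0,"dz": 0.008,"wx": 0,"wy": 0,"wz": 0,"claw": 0.6},
  {"dx": 0,"dy": 0,"dz": 0.004,"wx": 0,"wy": 0,"wz": 0,"claw": 0.6},
  {"dx": 0,"dy": 0,"dz": 0.002,"wx": 0,"wy": 0,"wz": 0,"claw": 0.6},
  {"dx": 0,"dy": 0,"dz": 0,"wx": 0,"wy": 0,"wz": 0,"claw": 0.6},
  {"dx": 0,"dy": 0,"dz": 0,"wx": 0,"wy": 0,"wz": 0,"claw": 0.6},
])

```text
clock: 5.95
tool_pos: [0.4495, -0.3226, 0.0403]
eef_rot: [0.991, 0.134, 0.0, 0.0]
contact_force: [-0.3, -0.4, -2.1]
opening: 0.733
```

Request:
drive_tool([
  {"dx": 0,"dy": 0,"dz": 0.001,"wx": 0,"wy": 0,"wz": 0,"claw": 0.6},
  {"dx": 0,"dy": 0,"dz": 0.0005,"wx": 0,"wy": 0,"wz": 0,"claw": 0.6},
  {"dx": 0,"dy": 0,"dz": 0,"wx": 0,"wy": 0,"wz": 0,"claw": 0.85},
  {"dx": 0,"dy": 0,"dz": 0,"wx": 0,"wy": 0,"wz": 0,"claw": 1},
  {"dx": 0,"dy": 0,"dz": 0,"wx": 0,"wy": 0,"wz": 0,"claw": 1},
  {"dx": 0,"dy": 0,"dz": 0,"wx": 0,"wy": 0,"wz": 0,"claw": 1},
  {"dx": 0,"dy": 0,"dz": 0,"wx": 0,"wy": 0,"wz": 0,"claw": 1},
  {"dx": 0,"dy": 0,"dz": -0.02,"wx": 0,"wy": 0,"wz": 0,"claw": 1},
  {"dx": 0,"dy": 0,"dz": -0.03,"wx": 0,"wy": 0,"wz": 0,"claw": 1},
  {"dx": 0,"dy": 0,"dz": -0.03,"wx": 0,"wy": 0,"wz": 0,"claw": 1},
  {"dx": 0,"dy": 0,"dz": -0.03,"wx": 0,"wy": 0,"wz": 0,"claw": 1},
  {"dx": 0,"dy": 0,"dz": 0,"wx": 0,"wy": 0,"wz": 0,"claw": 1},
])

```text
clock: 7.15
tool_pos: [0.4511, -0.3237, 0.1518]
eef_rot: [0.991, 0.134, 0.003, 0.002]
contact_force: [0.8, -0.6, -0.3]
opening: 0.997
```

```bash
python3 go.py 593 -108 120 82.4; python3 go.py 593 -108 120 -97.6
```

```text
t7.2 pos [ 451.1 -323.7  151.8] psi 15.4 q7 -0.93 open 0.997 F [ 0.8 -0.6 -0.3]
shift(now) [ 193.9 -170.5   31.8] shift(after turn) [232.5 112.2  31.8] turn [ 8.00e-03 -1.00e-03 -1.17e+00]
t7.2 pos [ 451.1 -323.7  151.8] psi 15.4 q7 -0.93 open 0.997 F [ 0.8 -0.6 -0.3]
shift(now) [ 193.9 -170.5   31.8] shift(after turn) [-232.5 -112.2   31.8] turn [-1.000e-03 -9.000e-03  1.972e+00]
```

Request:
drive_tool([
  {"dx": 0,"dy": 0,"dz": 0,"wx": 0,"wy": 0,"wz": -0.117,"claw": 1},
  {"dx": 0,"dy": 0,"dz": 0,"wx": 0,"wy": 0,"wz": -0.117,"claw": 1},
  {"dx": 0,"dy": 0,"dz": 0,"wx": 0,"wy": 0,"wz": -0.117,"claw": 1},
  {"dx": 0,"dy": 0,"dz": 0,"wx": 0,"wy": 0,"wz": -0.117,"claw": 1},
  {"dx": 0,"dy": 0,"dz": 0,"wx": 0,"wy": 0,"wz": -0.117,"claw": 1},
  {"dx": 0,"dy": 0,"dz": 0,"wx": 0,"wy": 0,"wz": -0.117,"claw": 1},
  {"dx": 0,"dy": 0,"dz": 0,"wx": 0,"wy": 0,"wz": -0.117,"claw": 1},
  {"dx": 0,"dy": 0,"dz": 0,"wx": 0,"wy": 0,"wz": -0.117,"claw": 1},
  {"dx": 0,"dy": 0,"dz": 0,"wx": 0,"wy": 0,"wz": -0.117,"claw": 1},
  {"dx": 0,"dy": 0,"dz": 0,"wx": 0,"wy": 0,"wz": -0.117,"claw": 1},
  {"dx": 0,"dy": 0,"dz": 0,"wx": 0,"wy": 0,"wz": 0,"claw": 1},
])

```text
clock: 8.25
tool_pos: [0.4484, -0.3221, 0.1473]
eef_rot: [0.752, 0.659, 0.0, -0.001]
contact_force: [-0.4, 0.3, -0.1]
opening: 0.998
```

```bash
python3 go.py 593 -108 120 82.4
```

```text
t8.2 pos [ 448.4 -322.1  147.3] psi 82.4 q7 -0.12 open 0.998 F [-0.4  0.3 -0.1]
shift(now) [231.2 115.2  27.4] shift(after turn) [231.4 115.   27.3] turn [-0.001 -0.001  0.001]
```

Request:
drive_tool([
  {"dx": 0.023,"dy": 0.011,"dz": 0.003,"wx": 0,"wy": 0,"wz": 0,"claw": 1},
  {"dx": 0.023,"dy": 0.011,"dz": 0.003,"wx": 0,"wy": 0,"wz": 0,"claw": 1},
  {"dx": 0.023,"dy": 0.011,"dz": 0.003,"wx": 0,"wy": 0,"wz": 0,"claw": 1},
  {"dx": 0.023,"dy": 0.011,"dz": 0.003,"wx": 0,"wy": 0,"wz": 0,"claw": 1},
  {"dx": 0.023,"dy": 0.011,"dz": 0.003,"wx": 0,"wy": 0,"wz": 0,"claw": 1},
  {"dx": 0.023,"dy": 0.011,"dz": 0.003,"wx": 0,"wy": 0,"wz": 0,"claw": 1},
  {"dx": 0.023,"dy": 0.011,"dz": 0.003,"wx": 0,"wy": 0,"wz": 0,"claw": 1},
  {"dx": 0.023,"dy": 0.011,"dz": 0.003,"wx": 0,"wy": 0,"wz": 0,"claw": 1},
  {"dx": 0.023,"dy": 0.011,"dz": 0.003,"wx": 0,"wy": 0,"wz": 0,"claw": 1},
  {"dx": 0.023,"dy": 0.011,"dz": 0.003,"wx": 0,"wy": 0,"wz": 0,"claw": 1},
  {"dx": 0,"dy": 0,"dz": 0,"wx": 0,"wy": 0,"wz": 0,"claw": 1},
  {"dx": 0,"dy": 0,"dz": 0,"wx": 0,"wy": 0,"wz": 0,"claw": 1},
])

```text
clock: 9.45
tool_pos: [0.5879, -0.1087, 0.1177]
eef_rot: [0.752, 0.659, -0.001, -0.0]
contact_force: [-0.3, -1.0, -1.3]
opening: 0.996
```

```bash
python3 go.py 593 -108 14 82.4; python3 - <<'E'
from h import *
d=snapshot("top")["color"];e=snapshot("scene")["color"]
f=lambda i,a,b:cv2.resize(i[b:b+90,a:a+100],None,fx=4,fy=4,interpolation=cv2.INTER_CUBIC)
cv2.imwrite("pics/c2.png",np.vstack([np.hstack([f(d,235,140),f(e,185,160)])[:250],np.hstack([f(d,325,190),f(e,110,140)])[:330]])[:,:,::-1])
E
```

```text
t9.4 pos [ 587.9 -108.7  117.7] psi 82.4 q7 -0.49 open 0.996 F [-0.3 -1.  -1.3]
shift(now) [  1.4   5.1 103.6] shift(after turn) [  1.3   5.  103.7] turn [-0.001  0.001 -0.   ]
```

View pics/c2.png

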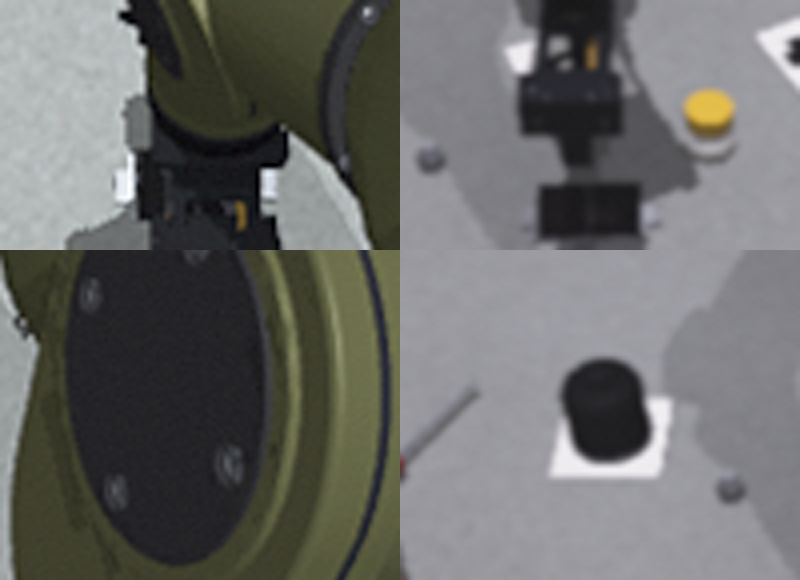

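The filter stands on its plate, with the plate margin visible around it (lower right). The gripper is aligned over the pad, so I go down.

Request:
drive_tool([
  {"dx": 0.0015,"dy": 0.005,"dz": 0.02,"wx": 0,"wy": 0,"wz": 0,"claw": 1},
  {"dx": 0,"dy": 0,"dz": 0.025,"wx": 0,"wy": 0,"wz": 0,"claw": 1},
  {"dx": 0,"dy": 0,"dz": 0.025,"wx": 0,"wy": 0,"wz": 0,"claw": 1},
  {"dx": 0,"dy": 0,"dz": 0.018,"wx": 0,"wy": 0,"wz": 0,"claw": 1},
  {"dx": 0,"dy": 0,"dz": 0.01,"wx": 0,"wy": 0,"wz": 0,"claw": 1},
  {"dx": 0,"dy": 0,"dz": 0.004,"wx": 0,"wy": 0,"wz": 0,"claw": 1},
  {"dx": 0,"dy": 0,"dz": 0,"wx": 0,"wy": 0,"wz": 0,"claw": 1},
  {"dx": 0,"dy": 0,"dz": 0,"wx": 0,"wy": 0,"wz": 0,"claw": 1},
])

```text
clock: 10.35
tool_pos: [0.594, -0.1083, 0.0171]
eef_rot: [0.752, 0.659, 0.0, 0.001]
contact_force: [0.4, 0.0, 0.1]
opening: 0.997
```

```bash
python3 go.py 593 -108 14 82.4
```

```text
t10.3 pos [ 594.  -108.3   17.1] psi 82.4 q7 -0.56 open 0.997 F [0.4 0.  0.1]
shift(now) [ 0.2 -1.1  3.1] shift(after turn) [ 0.2 -1.1  3.1] turn [0.001 0.    0.   ]
```

Request:
drive_tool([
  {"dx": 0,"dy": -0.001,"dz": 0.003,"wx": 0,"wy": 0,"wz": 0,"claw": 1},
  {"dx": 0,"dy": 0,"dz": 0,"wx": 0,"wy": 0,"wz": 0,"claw": 0.4},
  {"dx": 0,"dy": 0,"dz": 0,"wx": 0,"wy": 0,"wz": 0,"claw": 0.4},
  {"dx": 0,"dy": 0,"dz": 0,"wx": 0,"wy": 0,"wz": 0,"claw": 0.4},
  {"dx": 0,"dy": 0,"dz": 0,"wx": 0,"wy": 0,"wz": 0,"claw": 0.4},
  {"dx": 0,"dy": 0,"dz": 0,"wx": 0,"wy": 0,"wz": 0,"claw": 0.4},
  {"dx": 0,"dy": 0,"dz": 0,"wx": 0,"wy": 0,"wz": 0,"claw": 0.4},
  {"dx": 0,"dy": 0,"dz": 0,"wx": 0,"wy": 0,"wz": 0,"claw": 0.4},
  {"dx": 0,"dy": 0,"dz": 0,"wx": 0,"wy": 0,"wz": 0,"claw": 0.4},
], grip_force=30)

```text
clock: 11.25
tool_pos: [0.593, -0.1079, 0.0134]
eef_rot: [0.752, 0.659, 0.0, 0.0]
contact_force: [1.4, 0.4, -1.2]
opening: 0.518
```

```bash
python3 go.py 431 122 130 110.5
```

```text
t11.2 pos [ 593.  -107.9   13.4] psi 82.4 q7 -0.56 open 0.518 F [ 1.4  0.4 -1.2]
shift(now) [ 206.6 -190.8 -116.8] shift(after turn) [ 272.1  -71.3 -116.6] turn [ 0.001  0.    -0.49 ]
```

Request:
drive_tool([
  {"dx": 0,"dy": 0,"dz": -0.01,"wx": 0,"wy": 0,"wz": 0,"claw": 0.4},
  {"dx": 0,"dy": 0,"dz": -0.02,"wx": 0,"wy": 0,"wz": 0,"claw": 0.4},
  {"dx": 0,"dy": 0,"dz": -0.02,"wx": 0,"wy": 0,"wz": 0,"claw": 0.4},
  {"dx": 0,"dy": 0,"dz": -0.02,"wx": 0,"wy": 0,"wz": -0.07,"claw": 0.4},
  {"dx": 0,"dy": 0,"dz": -0.02,"wx": 0,"wy": 0,"wz": -0.07,"claw": 0.4},
  {"dx": 0,"dy": 0,"dz": -0.02,"wx": 0,"wy": 0,"wz": -0.07,"claw": 0.4},
  {"dx": 0,"dy": 0,"dz": -0.01,"wx": 0,"wy": 0,"wz": -0.07,"claw": 0.4},
  {"dx": 0,"dy": 0,"dz": 0,"wx": 0,"wy": 0,"wz": -0.07,"claw": 0.4},
  {"dx": 0,"dy": 0,"dz": 0,"wx": 0,"wy": 0,"wz": -0.07,"claw": 0.4},
  {"dx": 0,"dy": 0,"dz": 0,"wx": 0,"wy": 0,"wz": -0.07,"claw": 0.4},
  {"dx": 0,"dy": 0,"dz": 0,"wx": 0,"wy": 0,"wz": 0,"claw": 0.4},
])

```text
clock: 12.35
tool_pos: [0.5914, -0.108, 0.1332]
eef_rot: [0.57, 0.822, -0.001, -0.001]
contact_force: [-1.1, 0.5, -4.3]
opening: 0.516
```

```bash
python3 go.py 431 122 130 110.5
```

```text
t12.3 pos [ 591.4 -108.   133.2] psi 110.5 q7 -0.10 open 0.516 F [-1.1  0.5 -4.3]
shift(now) [271.7 -69.5   3.5] shift(after turn) [271.6 -69.6   3.2] turn [-0.002 -0.001  0.001]
```

Request:
drive_tool([
  {"dx": 0.015,"dy": -0.004,"dz": 0,"wx": 0,"wy": 0,"wz": 0,"claw": 0.4},
  {"dx": 0.025,"dy": -0.006,"dz": 0,"wx": 0,"wy": 0,"wz": 0,"claw": 0.4},
  {"dx": 0.03,"dy": -0.008,"dz": 0,"wx": 0,"wy": 0,"wz": 0,"claw": 0.4},
  {"dx": 0.03,"dy": -0.008,"dz": 0,"wx": 0,"wy": 0,"wz": 0,"claw": 0.4},
  {"dx": 0.03,"dy": -0.008,"dz": 0,"wx": 0,"wy": 0,"wz": 0,"claw": 0.4},
  {"dx": 0.03,"dy": -0.008,"dz": 0,"wx": 0,"wy": 0,"wz": 0,"claw": 0.4},
  {"dx": 0.03,"dy": -0.008,"dz": 0,"wx": 0,"wy": 0,"wz": 0,"claw": 0.4},
  {"dx": 0.03,"dy": -0.008,"dz": 0,"wx": 0,"wy": 0,"wz": 0,"claw": 0.4},
  {"dx": 0.025,"dy": -0.006,"dz": 0,"wx": 0,"wy": 0,"wz": 0,"claw": 0.4},
  {"dx": 0.02,"dy": -0.004,"dz": 0,"wx": 0,"wy": 0,"wz": 0,"claw": 0.4},
  {"dx": 0.007,"dy": -0.002,"dz": 0,"wx": 0,"wy": 0,"wz": 0,"claw": 0.4},
  {"dx": 0,"dy": 0,"dz": 0,"wx": 0,"wy": 0,"wz": 0,"claw": 0.4},
])

```text
clock: 13.55
tool_pos: [0.4312, 0.1229, 0.1335]
eef_rot: [0.569, 0.822, -0.0, 0.0]
contact_force: [0.7, -1.1, -2.2]
opening: 0.522
```

```bash
python3 go.py 431 122 18 110.5
```

```text
t13.6 pos [431.2 122.9 133.5] psi 110.6 q7 -0.74 open 0.522 F [ 0.7 -1.1 -2.2]
shift(now) [ -0.8  -0.5 115.5] shift(after turn) [ -0.8  -0.5 115.5] turn [-0.     0.     0.001]
```

Request:
drive_tool([
  {"dx": -0.001,"dy": 0,"dz": 0.015,"wx": 0,"wy": 0,"wz": 0,"claw": 0.4},
  {"dx": 0,"dy": 0,"dz": 0.025,"wx": 0,"wy": 0,"wz": 0,"claw": 0.4},
  {"dx": 0,"dy": 0,"dz": 0.025,"wx": 0,"wy": 0,"wz": 0,"claw": 0.4},
  {"dx": 0,"dy": 0,"dz": 0.025,"wx": 0,"wy": 0,"wz": 0,"claw": 0.4},
  {"dx": 0,"dy": 0,"dz": 0.013,"wx": 0,"wy": 0,"wz": 0,"claw": 0.4},
  {"dx": 0,"dy": 0,"dz": 0.007,"wx": 0,"wy": 0,"wz": 0,"claw": 0.4},
  {"dx": 0,"dy": 0,"dz": 0.003,"wx": 0,"wy": 0,"wz": 0,"claw": 0.4},
  {"dx": 0,"dy": 0,"dz": 0,"wx": 0,"wy": 0,"wz": 0,"claw": 0.4},
  {"dx": 0,"dy": 0,"dz": 0,"wx": 0,"wy": 0,"wz": 0,"claw": 0.4},
])

```text
clock: 14.45
tool_pos: [0.4341, 0.1203, 0.0281]
eef_rot: [0.571, 0.821, -0.001, 0.001]
contact_force: [-0.2, 0.5, -2.4]
opening: 0.518
```

```bash
python3 go.py 431 122 17.5 110.5
```

```text
t14.4 pos [434.1 120.3  28.1] psi 110.4 q7 -1.50 open 0.518 F [-0.2  0.5 -2.4]
shift(now) [ 2.7 -2.2 10.6] shift(after turn) [ 2.7 -2.3 10.6] turn [-0.001  0.002 -0.002]
```

Request:
drive_tool([
  {"dx": 0.0013,"dy": -0.0011,"dz": 0.003,"wx": 0,"wy": 0,"wz": 0,"claw": 0.4},
  {"dx": 0.0014,"dy": -0.0011,"dz": 0.003,"wx": 0,"wy": 0,"wz": 0,"claw": 0.4},
  {"dx": 0,"dy": 0,"dz": 0.002,"wx": 0,"wy": 0,"wz": 0,"claw": 0.4},
  {"dx": 0,"dy": 0,"dz": 0.0015,"wx": 0,"wy": 0,"wz": 0,"claw": 0.4},
  {"dx": 0,"dy": 0,"dz": 0,"wx": 0,"wy": 0,"wz": 0,"claw": 0.4},
  {"dx": 0,"dy": 0,"dz": 0,"wx": 0,"wy": 0,"wz": 0,"claw": 0.4},
])

```text
clock: 15.05
tool_pos: [0.4303, 0.1228, 0.0187]
eef_rot: [0.57, 0.822, -0.001, 0.0]
contact_force: [-1.2, 0.9, -2.5]
opening: 0.519
```

```bash
python3 go.py 431 122 17.5 110.5
```

```text
t15.1 pos [430.3 122.8  18.7] psi 110.5 q7 -1.69 open 0.519 F [-1.2  0.9 -2.5]
shift(now) [-1.   0.3  1.2] shift(after turn) [-1.   0.3  1.2] turn [-0.001  0.002 -0.   ]
```

Request:
drive_tool([
  {"dx": 0,"dy": 0,"dz": 0.001,"wx": 0,"wy": 0,"wz": 0,"claw": 0.4},
  {"dx": 0,"dy": 0,"dz": 0.0005,"wx": 0,"wy": 0,"wz": 0,"claw": 0.4},
  {"dx": 0,"dy": 0,"dz": 0,"wx": 0,"wy": 0,"wz": 0,"claw": 0.7},
  {"dx": 0,"dy": 0,"dz": 0,"wx": 0,"wy": 0,"wz": 0,"claw": 0.9},
  {"dx": 0,"dy": 0,"dz": 0,"wx": 0,"wy": 0,"wz": 0,"claw": 1},
  {"dx": 0,"dy": 0,"dz": 0,"wx": 0,"wy": 0,"wz": 0,"claw": 1},
  {"dx": 0,"dy": 0,"dz": -0.01,"wx": 0,"wy": 0,"wz": 0,"claw": 1},
  {"dx": 0,"dy": 0,"dz": -0.02,"wx": 0,"wy": 0,"wz": 0,"claw": 1},
  {"dx": 0,"dy": 0,"dz": -0.03,"wx": 0,"wy": 0,"wz": 0,"claw": 1},
  {"dx": 0,"dy": 0,"dz": -0.03,"wx": 0,"wy": 0,"wz": 0,"claw": 1},
  {"dx": 0,"dy": 0,"dz": -0.02,"wx": 0,"wy": 0,"wz": 0,"claw": 1},
  {"dx": 0,"dy": 0,"dz": 0,"wx": 0,"wy": 0,"wz": 0,"claw": 1},
])

```text
clock: 16.25
tool_pos: [0.4335, 0.1234, 0.1177]
eef_rot: [0.571, 0.821, 0.003, 0.004]
contact_force: [0.5, 0.1, 0.9]
opening: 0.999
```

```bash
python3 go.py 428 336 120
```

```text
t16.2 pos [433.5 123.4 117.7] psi 110.4 q7 -0.99 open 0.999 F [0.5 0.1 0.9]
shift(now) [201.2  68.8  -2.4] shift(after turn) [201.2  68.8  -2.3] turn [0.01  0.004 0.   ]
```

Request:
drive_tool([
  {"dx": 0.02,"dy": 0.007,"dz": 0,"wx": 0,"wy": 0,"wz": 0,"claw": 1},
  {"dx": 0.025,"dy": 0.008,"dz": 0,"wx": 0,"wy": 0,"wz": 0,"claw": 1},
  {"dx": 0.025,"dy": 0.009,"dz": 0,"wx": 0,"wy": 0,"wz": 0,"claw": 1},
  {"dx": 0.025,"dy": 0.009,"dz": 0,"wx": 0,"wy": 0,"wz": 0,"claw": 1},
  {"dx": 0.025,"dy": 0.009,"dz": 0,"wx": 0,"wy": 0,"wz": 0,"claw": 1},
  {"dx": 0.025,"dy": 0.009,"dz": 0,"wx": 0,"wy": 0,"wz": 0,"claw": 1},
  {"dx": 0.025,"dy": 0.009,"dz": 0,"wx": 0,"wy": 0,"wz": 0,"claw": 1},
  {"dx": 0.02,"dy": 0.006,"dz": 0,"wx": 0,"wy": 0,"wz": 0,"claw": 1},
  {"dx": 0.011,"dy": 0.003,"dz": 0,"wx": 0,"wy": 0,"wz": 0,"claw": 1},
  {"dx": 0,"dy": 0,"dz": 0,"wx": 0,"wy": 0,"wz": 0,"claw": 1},
  {"dx": 0,"dy": 0,"dz": 0,"wx": 0,"wy": 0,"wz": 0,"claw": 1},
])

```text
clock: 17.35
tool_pos: [0.4269, 0.3341, 0.1146]
eef_rot: [0.571, 0.821, -0.0, 0.004]
contact_force: [0.7, -0.4, -0.8]
opening: 1.0
```

```bash
python3 go.py 428 336 18 110.4; python3 - <<'E'
from h import *
d=snapshot("top")["color"];e=snapshot("scene")["color"]
f=lambda i,a,b:cv2.resize(i[b:b+75,a:a+100],None,fx=4,fy=4,interpolation=cv2.INTER_CUBIC)
cv2.imwrite("pics/c3.png",np.vstack([np.hstack([f(d,65,230),f(e,310,120)]),np.hstack([f(d,154,225),f(e,245,130)])])[:,:,::-1])
E
```

```text
t17.4 pos [426.9 334.1 114.6] psi 110.4 q7 -1.13 open 1.000 F [ 0.7 -0.4 -0.8]
shift(now) [ 2.   1.2 96.6] shift(after turn) [ 1.4  1.7 96.6] turn [0.005 0.007 0.   ]
```

View pics/c3.png

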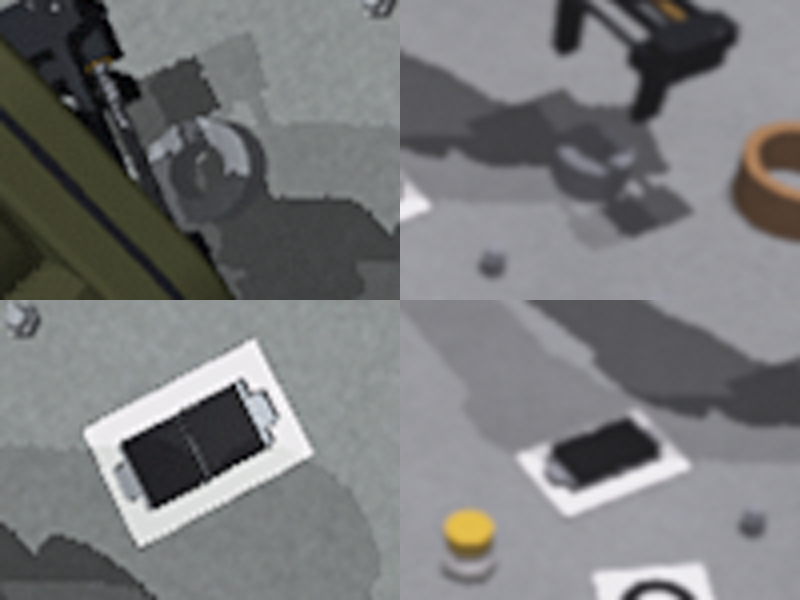

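The pad sits square and centred on its plate (lower left). The gripper is above the large bearing.

Request:
drive_tool([
  {"dx": 0.0015,"dy": 0.0015,"dz": 0.015,"wx": 0.005,"wy": 0.007,"wz": 0,"claw": 1},
  {"dx": 0,"dy": 0,"dz": 0.02,"wx": 0,"wy": 0,"wz": 0,"claw": 1},
  {"dx": 0,"dy": 0,"dz": 0.02,"wx": 0,"wy": 0,"wz": 0,"claw": 1},
  {"dx": 0,"dy": 0,"dz": 0.02,"wx": 0,"wy": 0,"wz": 0,"claw": 1},
  {"dx": 0,"dy": 0,"dz": 0.015,"wx": 0,"wy": 0,"wz": 0,"claw": 1},
  {"dx": 0,"dy": 0,"dz": 0.006,"wx": 0,"wy": 0,"wz": 0,"claw": 1},
  {"dx": 0,"dy": 0,"dz": 0,"wx": 0,"wy": 0,"wz": 0,"claw": 1},
  {"dx": 0,"dy": 0,"dz": 0,"wx": 0,"wy": 0,"wz": 0,"claw": 1},
])

```text
clock: 18.25
tool_pos: [0.4281, 0.3377, 0.0194]
eef_rot: [0.571, 0.821, 0.001, -0.001]
contact_force: [0.3, 0.1, -0.2]
opening: 1.002
```

```bash
python3 go.py 428 336 17 110.4
```

```text
t18.2 pos [428.1 337.7  19.4] psi 110.4 q7 -1.27 open 1.002 F [ 0.3  0.1 -0.2]
shift(now) [-1.5 -0.7  2.4] shift(after turn) [-1.5 -0.7  2.4] turn [ 0.001 -0.003  0.   ]
```

Request:
drive_tool([
  {"dx": -0.0015,"dy": -0.0005,"dz": 0.002,"wx": 0,"wy": 0,"wz": 0,"claw": 1},
  {"dx": 0,"dy": 0,"dz": 0,"wx": 0,"wy": 0,"wz": 0,"claw": 0.6},
  {"dx": 0,"dy": 0,"dz": 0,"wx": 0,"wy": 0,"wz": 0,"claw": 0.6},
  {"dx": 0,"dy": 0,"dz": 0,"wx": 0,"wy": 0,"wz": 0,"claw": 0.6},
  {"dx": 0,"dy": 0,"dz": 0,"wx": 0,"wy": 0,"wz": 0,"claw": 0.6},
  {"dx": 0,"dy": 0,"dz": 0,"wx": 0,"wy": 0,"wz": 0,"claw": 0.6},
  {"dx": 0,"dy": 0,"dz": -0.01,"wx": 0,"wy": 0,"wz": 0,"claw": 0.6},
  {"dx": 0,"dy": 0,"dz": -0.02,"wx": 0,"wy": 0,"wz": 0,"claw": 0.6},
  {"dx": 0,"dy": 0,"dz": -0.03,"wx": 0,"wy": 0,"wz": 0,"claw": 0.6},
  {"dx": 0,"dy": 0,"dz": -0.03,"wx": 0,"wy": 0,"wz": 0,"claw": 0.6},
  {"dx": 0,"dy": 0,"dz": -0.02,"wx": 0,"wy": 0,"wz": 0,"claw": 0.6},
  {"dx": 0,"dy": 0,"dz": 0,"wx": 0,"wy": 0,"wz": 0,"claw": 0.6},
], grip_force=35)

```text
clock: 19.45
tool_pos: [0.4285, 0.3367, 0.1297]
eef_rot: [0.57, 0.821, 0.003, -0.001]
contact_force: [-0.6, 0.7, -3.7]
opening: 0.723
```

```bash
python3 go.py 602 131.7 127 110.4
```

```text
t19.4 pos [428.5 336.7 129.7] psi 110.4 q7 -1.11 open 0.723 F [-0.6  0.7 -3.7]
shift(now) [-252.7   91.     1.9] shift(after turn) [-252.7   91.2    2.7] turn [ 0.004 -0.005  0.001]
```

Request:
drive_tool([
  {"dx": -0.015,"dy": 0.005,"dz": 0,"wx": 0,"wy": 0,"wz": 0,"claw": 0.6},
  {"dx": -0.023,"dy": 0.009,"dz": 0,"wx": 0,"wy": 0,"wz": 0,"claw": 0.6},
  {"dx": -0.028,"dy": 0.01,"dz": 0,"wx": 0,"wy": 0,"wz": 0,"claw": 0.6},
  {"dx": -0.028,"dy": 0.01,"dz": 0,"wx": 0,"wy": 0,"wz": 0,"claw": 0.6},
  {"dx": -0.028,"dy": 0.01,"dz": 0,"wx": 0,"wy": 0,"wz": 0,"claw": 0.6},
  {"dx": -0.028,"dy": 0.01,"dz": 0,"wx": 0,"wy": 0,"wz": 0,"claw": 0.6},
  {"dx": -0.028,"dy": 0.01,"dz": 0,"wx": 0,"wy": 0,"wz": 0,"claw": 0.6},
  {"dx": -0.028,"dy": 0.01,"dz": 0,"wx": 0,"wy": 0,"wz": 0,"claw": 0.6},
  {"dx": -0.023,"dy": 0.009,"dz": 0,"wx": 0,"wy": 0,"wz": 0,"claw": 0.6},
  {"dx": -0.015,"dy": 0.005,"dz": 0,"wx": 0,"wy": 0,"wz": 0,"claw": 0.6},
  {"dx": -0.009,"dy": 0.003,"dz": 0,"wx": 0,"wy": 0,"wz": 0,"claw": 0.6},
  {"dx": 0,"dy": 0,"dz": 0,"wx": 0,"wy": 0,"wz": 0,"claw": 0.6},
])

```text
clock: 20.65
tool_pos: [0.6014, 0.1288, 0.1253]
eef_rot: [0.571, 0.821, -0.0, -0.001]
contact_force: [-0.9, -0.8, -3.7]
opening: 0.718
```

```bash
python3 go.py 602 131.7 22 110.4
```

```text
t20.6 pos [601.4 128.8 125.3] psi 110.3 q7 -0.57 open 0.718 F [-0.9 -0.8 -3.7]
shift(now) [  2.3   1.7 103.3] shift(after turn) [  2.5   1.5 103.3] turn [-0.002 -0.002 -0.001]
```

Request:
drive_tool([
  {"dx": 0.0025,"dy": 0.0015,"dz": 0.015,"wx": 0,"wy": 0,"wz": 0,"claw": 0.6},
  {"dx": 0,"dy": 0,"dz": 0.02,"wx": 0,"wy": 0,"wz": 0,"claw": 0.6},
  {"dx": 0,"dy": 0,"dz": 0.02,"wx": 0,"wy": 0,"wz": 0,"claw": 0.6},
  {"dx": 0,"dy": 0,"dz": 0.02,"wx": 0,"wy": 0,"wz": 0,"claw": 0.6},
  {"dx": 0,"dy": 0,"dz": 0.015,"wx": 0,"wy": 0,"wz": 0,"claw": 0.6},
  {"dx": 0,"dy": 0,"dz": 0.007,"wx": 0,"wy": 0,"wz": 0,"claw": 0.6},
  {"dx": 0,"dy": 0,"dz": 0.003,"wx": 0,"wy": 0,"wz": 0,"claw": 0.6},
  {"dx": 0,"dy": 0,"dz": 0,"wx": 0,"wy": 0,"wz": 0,"claw": 0.6},
  {"dx": 0,"dy": 0,"dz": 0,"wx": 0,"wy": 0,"wz": 0,"claw": 0.6},
])

```text
clock: 21.55
tool_pos: [0.6026, 0.1341, 0.0274]
eef_rot: [0.57, 0.821, 0.002, -0.001]
contact_force: [0.1, 0.3, -3.9]
opening: 0.721
```

```bash
python3 go.py 602 131.7 22 110.4
```

```text
t21.6 pos [602.6 134.1  27.4] psi 110.4 q7 -0.67 open 0.721 F [ 0.1  0.3 -3.9]
shift(now) [-2.  -1.4  5.4] shift(after turn) [-2.  -1.4  5.4] turn [ 0.002 -0.003  0.001]
```

Request:
drive_tool([
  {"dx": -0.002,"dy": -0.0015,"dz": 0.002,"wx": 0,"wy": 0,"wz": 0,"claw": 0.6},
  {"dx": 0,"dy": 0,"dz": 0.002,"wx": 0,"wy": 0,"wz": 0,"claw": 0.6},
  {"dx": 0,"dy": 0,"dz": 0.001,"wx": 0,"wy": 0,"wz": 0,"claw": 0.6},
  {"dx": 0,"dy": 0,"dz": 0,"wx": 0,"wy": 0,"wz": 0,"claw": 0.6},
  {"dx": 0,"dy": 0,"dz": 0,"wx": 0,"wy": 0,"wz": 0,"claw": 0.6},
])

```text
clock: 22.05
tool_pos: [0.6014, 0.1314, 0.0217]
eef_rot: [0.57, 0.821, 0.001, -0.001]
contact_force: [-0.1, -0.1, -2.7]
opening: 0.722
```

Request:
drive_tool([
  {"dx": 0,"dy": 0,"dz": 0.0005,"wx": 0,"wy": 0,"wz": 0,"claw": 0.6},
  {"dx": 0,"dy": 0,"dz": 0,"wx": 0,"wy": 0,"wz": 0,"claw": 0.8},
  {"dx": 0,"dy": 0,"dz": 0,"wx": 0,"wy": 0,"wz": 0,"claw": 0.95},
  {"dx": 0,"dy": 0,"dz": 0,"wx": 0,"wy": 0,"wz": 0,"claw": 1},
  {"dx": 0,"dy": 0,"dz": 0,"wx": 0,"wy": 0,"wz": 0,"claw": 1},
  {"dx": 0,"dy": 0,"dz": 0,"wx": 0,"wy": 0,"wz": 0,"claw": 1},
  {"dx": 0,"dy": 0,"dz": -0.01,"wx": 0,"wy": 0,"wz": 0,"claw": 1},
  {"dx": 0,"dy": 0,"dz": -0.02,"wx": 0,"wy": 0,"wz": 0,"claw": 1},
  {"dx": 0,"dy": 0,"dz": -0.03,"wx": 0,"wy": 0,"wz": 0,"claw": 1},
  {"dx": 0,"dy": 0,"dz": -0.03,"wx": 0,"wy": 0,"wz": 0,"claw": 1},
  {"dx": 0,"dy": 0,"dz": -0.01,"wx": 0,"wy": 0,"wz": 0,"claw": 1},
  {"dx": 0,"dy": 0,"dz": 0,"wx": 0,"wy": 0,"wz": 0,"claw": 1},
])

```text
clock: 23.25
tool_pos: [0.6024, 0.1314, 0.1229]
eef_rot: [0.571, 0.821, 0.002, 0.0]
contact_force: [-0.3, 0.3, -0.1]
opening: 0.997
```

```bash
python3 go.py 617 335 120 110.4
```

```text
t23.2 pos [602.4 131.4 122.9] psi 110.4 q7 -0.58 open 0.997 F [-0.3  0.3 -0.1]
shift(now) [185.7  84.7   3.7] shift(after turn) [185.8  84.6   2.9] turn [ 0.004 -0.002  0.   ]
```

Request:
drive_tool([
  {"dx": 0,"dy": 0,"dz": 0,"wx": 0,"wy": 0,"wz": -0.13,"claw": 1},
  {"dx": 0,"dy": 0,"dz": 0,"wx": 0,"wy": 0,"wz": -0.13,"claw": 1},
  {"dx": 0,"dy": 0,"dz": 0,"wx": 0,"wy": 0,"wz": -0.13,"claw": 1},
  {"dx": 0,"dy": 0,"dz": 0,"wx": 0,"wy": 0,"wz": -0.13,"claw": 1},
  {"dx": 0,"dy": 0,"dz": 0,"wx": 0,"wy": 0,"wz": -0.13,"claw": 1},
  {"dx": 0,"dy": 0,"dz": 0,"wx": 0,"wy": 0,"wz": -0.13,"claw": 1},
  {"dx": 0,"dy": 0,"dz": 0,"wx": 0,"wy": 0,"wz": -0.13,"claw": 1},
  {"dx": 0,"dy": 0,"dz": 0,"wx": 0,"wy": 0,"wz": -0.13,"claw": 1},
  {"dx": 0,"dy": 0,"dz": 0,"wx": 0,"wy": 0,"wz": 0,"claw": 1},
  {"dx": 0,"dy": 0,"dz": 0,"wx": 0,"wy": 0,"wz": 0,"claw": 1},
])

```text
clock: 24.25
tool_pos: [0.6008, 0.1308, 0.12]
eef_rot: [0.088, 0.996, 0.001, -0.001]
contact_force: [0.0, -0.0, 0.2]
opening: 0.998
```

```bash
python3 go.py 617 335 120 170
```

```text
t24.2 pos [600.8 130.8 120. ] psi 169.9 q7 0.31 open 0.998 F [ 0.  -0.   0.2]
shift(now) [ 20.1 203.9   0.4] shift(after turn) [ 19.5 203.9  -0. ] turn [ 0.002 -0.003 -0.003]
```

Request:
drive_tool([
  {"dx": 0.002,"dy": 0.02,"dz": 0,"wx": 0,"wy": 0,"wz": 0,"claw": 1},
  {"dx": 0.002,"dy": 0.025,"dz": 0,"wx": 0,"wy": 0,"wz": 0,"claw": 1},
  {"dx": 0.003,"dy": 0.03,"dz": 0,"wx": 0,"wy": 0,"wz": 0,"claw": 1},
  {"dx": 0.003,"dy": 0.03,"dz": 0,"wx": 0,"wy": 0,"wz": 0,"claw": 1},
  {"dx": 0.003,"dy": 0.03,"dz": 0,"wx": 0,"wy": 0,"wz": 0,"claw": 1},
  {"dx": 0.003,"dy": 0.03,"dz": 0,"wx": 0,"wy": 0,"wz": 0,"claw": 1},
  {"dx": 0.002,"dy": 0.025,"dz": 0,"wx": 0,"wy": 0,"wz": 0,"claw": 1},
  {"dx": 0.002,"dy": 0.014,"dz": 0,"wx": 0,"wy": 0,"wz": 0,"claw": 1},
  {"dx": 0,"dy": 0,"dz": 0,"wx": 0,"wy": 0,"wz": 0,"claw": 1},
  {"dx": 0,"dy": 0,"dz": 0,"wx": 0,"wy": 0,"wz": 0,"claw": 1},
])

```text
clock: 25.25
tool_pos: [0.6172, 0.3341, 0.1212]
eef_rot: [0.088, 0.996, 0.0, -0.0]
contact_force: [-0.2, -0.1, -1.1]
opening: 0.998
```

```bash
python3 go.py 617 335 15 170; python3 - <<'E'
from h import *
d=snapshot("top")["color"];e=snapshot("scene")["color"]
f=lambda i,a,b:cv2.resize(i[b:b+75,a:a+100],None,fx=4,fy=4,interpolation=cv2.INTER_CUBIC)
cv2.imwrite("pics/c4.png",np.vstack([np.hstack([f(d,65,150),f(e,330,150)]),np.hstack([f(d,143,158),f(e,260,170)])])[:,:,::-1])
E
```

```text
t25.2 pos [617.2 334.1 121.2] psi 170.0 q7 0.20 open 0.998 F [-0.2 -0.1 -1.1]
shift(now) [  0.3   0.8 106.2] shift(after turn) [  0.4   0.9 106.2] turn [ 0.001 -0.    -0.001]
```

View pics/c4.png

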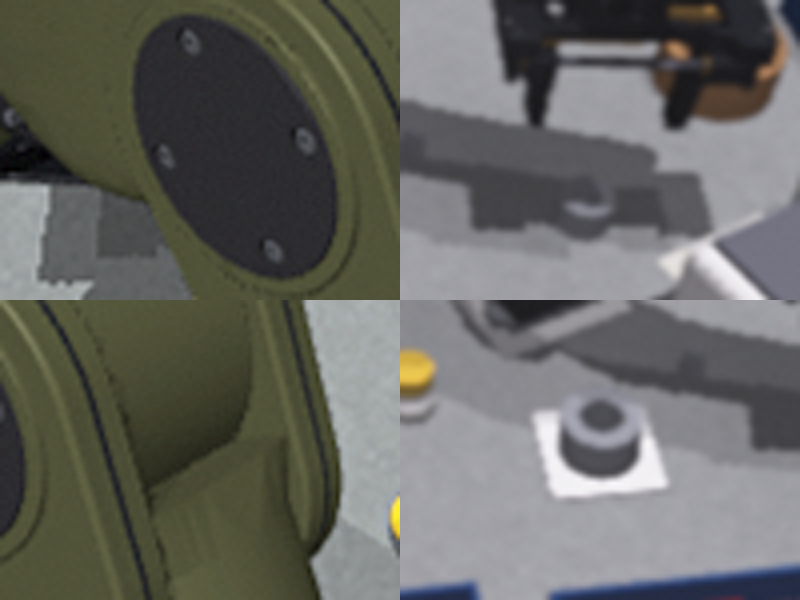

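The large bearing sits on its plate, and the jaws straddle the small bearing clear of the printer's tray.

Request:
drive_tool([
  {"dx": 0,"dy": 0.001,"dz": 0.02,"wx": 0,"wy": 0,"wz": 0,"claw": 1},
  {"dx": 0,"dy": 0,"dz": 0.02,"wx": 0,"wy": 0,"wz": 0,"claw": 1},
  {"dx": 0,"dy": 0,"dz": 0.02,"wx": 0,"wy": 0,"wz": 0,"claw": 1},
  {"dx": 0,"dy": 0,"dz": 0.02,"wx": 0,"wy": 0,"wz": 0,"claw": 1},
  {"dx": 0,"dy": 0,"dz": 0.015,"wx": 0,"wy": 0,"wz": 0,"claw": 1},
  {"dx": 0,"dy": 0,"dz": 0.008,"wx": 0,"wy": 0,"wz": 0,"claw": 1},
  {"dx": 0,"dy": 0,"dz": 0,"wx": 0,"wy": 0,"wz": 0,"claw": 1},
  {"dx": 0,"dy": 0,"dz": 0,"wx": 0,"wy": 0,"wz": 0,"claw": 1},
])

```text
clock: 26.15
tool_pos: [0.6174, 0.3372, 0.0192]
eef_rot: [0.087, 0.996, 0.002, -0.0]
contact_force: [-0.7, 0.1, 0.9]
opening: 1.004
```

```bash
python3 go.py 617 335 16 170
```

```text
t26.1 pos [617.4 337.2  19.2] psi 170.0 q7 0.14 open 1.004 F [-0.7  0.1  0.9]
shift(now) [ 0.  -2.3  3.2] shift(after turn) [ 0.  -2.3  3.2] turn [ 0.004 -0.     0.   ]
```

Request:
drive_tool([
  {"dx": 0,"dy": -0.002,"dz": 0.003,"wx": 0,"wy": 0,"wz": 0,"claw": 1},
  {"dx": 0,"dy": 0,"dz": 0,"wx": 0,"wy": 0,"wz": 0,"claw": 0.4},
  {"dx": 0,"dy": 0,"dz": 0,"wx": 0,"wy": 0,"wz": 0,"claw": 0.4},
  {"dx": 0,"dy": 0,"dz": 0,"wx": 0,"wy": 0,"wz": 0,"claw": 0.4},
  {"dx": 0,"dy": 0,"dz": 0,"wx": 0,"wy": 0,"wz": 0,"claw": 0.4},
  {"dx": 0,"dy": 0,"dz": 0,"wx": 0,"wy": 0,"wz": 0,"claw": 0.4},
  {"dx": 0,"dy": 0,"dz": 0,"wx": 0,"wy": 0,"wz": 0,"claw": 0.4},
  {"dx": 0,"dy": 0,"dz": 0,"wx": 0,"wy": 0,"wz": 0,"claw": 0.4},
], grip_force=25)

```text
clock: 26.95
tool_pos: [0.6169, 0.3352, 0.0159]
eef_rot: [0.087, 0.996, 0.002, -0.0]
contact_force: [-0.1, 1.5, 0.3]
opening: 0.492
```

Request:
drive_tool([
  {"dx": 0,"dy": 0,"dz": -0.01,"wx": 0,"wy": 0,"wz": 0,"claw": 0.4},
  {"dx": 0,"dy": 0,"dz": -0.02,"wx": 0,"wy": 0,"wz": 0,"claw": 0.4},
  {"dx": 0,"dy": 0,"dz": -0.03,"wx": 0,"wy": 0,"wz": 0,"claw": 0.4},
  {"dx": 0,"dy": 0,"dz": -0.03,"wx": 0,"wy": 0,"wz": 0,"claw": 0.4},
  {"dx": 0,"dy": 0,"dz": -0.03,"wx": 0,"wy": 0,"wz": 0,"claw": 0.4},
  {"dx": 0,"dy": 0,"dz": 0,"wx": 0,"wy": 0,"wz": 0,"claw": 0.4},
])

```text
clock: 27.55
tool_pos: [0.6188, 0.3369, 0.1424]
eef_rot: [0.087, 0.996, 0.005, 0.003]
contact_force: [0.4, 0.5, -1.8]
opening: 0.486
```

```bash
python3 go.py 433.3 -108.8 135 170
```

```text
t27.6 pos [618.8 336.9 142.4] psi 170.0 q7 0.21 open 0.486 F [ 0.4  0.5 -1.8]
shift(now) [ 105.3 -471.3    2. ] shift(after turn) [ 105.3 -471.2    7.4] turn [ 0.01   0.005 -0.   ]
```

Request:
drive_tool([
  {"dx": 0.003,"dy": -0.012,"dz": 0,"wx": 0.005,"wy": 0.003,"wz": 0,"claw": 0.4},
  {"dx": 0.005,"dy": -0.024,"dz": 0,"wx": 0.005,"wy": 0.002,"wz": 0,"claw": 0.4},
  {"dx": 0.006,"dy": -0.028,"dz": 0,"wx": 0,"wy": 0,"wz": 0,"claw": 0.4},
  {"dx": 0.006,"dy": -0.028,"dz": 0,"wx": 0,"wy": 0,"wz": 0,"claw": 0.4},
  {"dx": 0.006,"dy": -0.028,"dz": 0,"wx": 0,"wy": 0,"wz": 0,"claw": 0.4},
  {"dx": 0.006,"dy": -0.028,"dz": 0,"wx": 0,"wy": 0,"wz": 0,"claw": 0.4},
  {"dx": 0.006,"dy": -0.028,"dz": 0,"wx": 0,"wy": 0,"wz": 0,"claw": 0.4},
  {"dx": 0.006,"dy": -0.028,"dz": 0,"wx": 0,"wy": 0,"wz": 0,"claw": 0.4},
  {"dx": 0.006,"dy": -0.028,"dz": 0,"wx": 0,"wy": 0,"wz": 0,"claw": 0.4},
  {"dx": 0.006,"dy": -0.028,"dz": 0,"wx": 0,"wy": 0,"wz": 0,"claw": 0.4},
  {"dx": 0.006,"dy": -0.028,"dz": 0,"wx": 0,"wy": 0,"wz": 0,"claw": 0.4},
  {"dx": 0.004,"dy": -0.015,"dz": 0,"wx": 0,"wy": 0,"wz": 0,"claw": 0.4},
])

```text
clock: 28.75
tool_pos: [0.4968, 0.0432, 0.1367]
eef_rot: [0.088, 0.996, -0.006, -0.005]
contact_force: [-0.1, -0.4, -0.8]
opening: 0.487
```

```bash
python3 go.py 433.3 -108.8 135 170
```

```text
t28.8 pos [496.8  43.2 136.7] psi 169.9 q7 0.22 open 0.487 F [-0.1 -0.4 -0.8]
shift(now) [  35.8 -160.8    4. ] shift(after turn) [  36.1 -160.7    1.7] turn [-0.012 -0.009 -0.002]
```

Request:
drive_tool([
  {"dx": 0.004,"dy": -0.016,"dz": 0,"wx": 0,"wy": 0,"wz": 0,"claw": 0.4},
  {"dx": 0.005,"dy": -0.022,"dz": 0,"wx": 0,"wy": 0,"wz": 0,"claw": 0.4},
  {"dx": 0.005,"dy": -0.025,"dz": 0,"wx": 0,"wy": 0,"wz": 0,"claw": 0.4},
  {"dx": 0.006,"dy": -0.025,"dz": 0,"wx": 0,"wy": 0,"wz": 0,"claw": 0.4},
  {"dx": 0.005,"dy": -0.025,"dz": 0,"wx": 0,"wy": 0,"wz": 0,"claw": 0.4},
  {"dx": 0.005,"dy": -0.02,"dz": 0,"wx": 0,"wy": 0,"wz": 0,"claw": 0.4},
  {"dx": 0.004,"dy": -0.015,"dz": 0,"wx": 0,"wy": 0,"wz": 0,"claw": 0.4},
  {"dx": 0.002,"dy": -0.008,"dz": 0,"wx": 0,"wy": 0,"wz": 0,"claw": 0.4},
  {"dx": 0,"dy": 0,"dz": 0,"wx": 0,"wy": 0,"wz": 0,"claw": 0.4},
  {"dx": 0,"dy": 0,"dz": 0,"wx": 0,"wy": 0,"wz": 0,"claw": 0.4},
])

```text
clock: 29.75
tool_pos: [0.4376, -0.099, 0.1395]
eef_rot: [0.087, 0.996, -0.003, -0.003]
contact_force: [-0.7, 0.5, -1.3]
opening: 0.496
```

```bash
python3 go.py 433.3 -108.8 20 170
```

```text
t29.8 pos [437.6 -99.  139.5] psi 170.1 q7 0.40 open 0.496 F [-0.7  0.5 -1.3]
shift(now) [  1.9  -9.6 119.6] shift(after turn) [  2.5 -10.4 119.5] turn [-0.006 -0.005  0.001]
```

Request:
drive_tool([
  {"dx": 0.001,"dy": -0.005,"dz": 0.01,"wx": -0.006,"wy": -0.005,"wz": 0,"claw": 0.4},
  {"dx": 0.001,"dy": -0.005,"dz": 0.01,"wx": 0,"wy": 0,"wz": 0,"claw": 0.4},
  {"dx": 0,"dy": 0,"dz": 0.012,"wx": 0,"wy": 0,"wz": 0,"claw": 0.4},
  {"dx": 0,"dy": 0,"dz": 0.012,"wx": 0,"wy": 0,"wz": 0,"claw": 0.4},
  {"dx": 0,"dy": 0,"dz": 0.012,"wx": 0,"wy": 0,"wz": 0,"claw": 0.4},
  {"dx": 0,"dy": 0,"dz": 0.012,"wx": 0,"wy": 0,"wz": 0,"claw": 0.4},
  {"dx": 0,"dy": 0,"dz": 0.012,"wx": 0,"wy": 0,"wz": 0,"claw": 0.4},
  {"dx": 0,"dy": 0,"dz": 0.012,"wx": 0,"wy": 0,"wz": 0,"claw": 0.4},
  {"dx": 0,"dy": 0,"dz": 0.01,"wx": 0,"wy": 0,"wz": 0,"claw": 0.4},
  {"dx": 0,"dy": 0,"dz": 0,"wx": 0,"wy": 0,"wz": 0,"claw": 0.4},
])

```text
clock: 30.75
tool_pos: [0.4335, -0.1083, 0.0366]
eef_rot: [0.086, 0.996, 0.0, -0.001]
contact_force: [-0.2, -0.4, -1.1]
opening: 0.487
```

```bash
python3 go.py 433.3 -108.8 20 170
```

```text
t30.8 pos [ 433.5 -108.3   36.6] psi 170.1 q7 0.09 open 0.487 F [-0.2 -0.4 -1.1]
shift(now) [ 0.  -0.5 16.6] shift(after turn) [ 0.1 -0.5 16.6] turn [-0.    -0.002  0.002]
```

Request:
drive_tool([
  {"dx": 0,"dy": -0.0005,"dz": 0.005,"wx": 0,"wy": 0,"wz": 0,"claw": 0.4},
  {"dx": 0,"dy": 0,"dz": 0.005,"wx": 0,"wy": 0,"wz": 0,"claw": 0.4},
  {"dx": 0,"dy": 0,"dz": 0.004,"wx": 0,"wy": 0,"wz": 0,"claw": 0.4},
  {"dx": 0,"dy": 0,"dz": 0.002,"wx": 0,"wy": 0,"wz": 0,"claw": 0.4},
  {"dx": 0,"dy": 0,"dz": 0.001,"wx": 0,"wy": 0,"wz": 0,"claw": 0.4},
  {"dx": 0,"dy": 0,"dz": 0,"wx": 0,"wy": 0,"wz": 0,"claw": 0.4},
  {"dx": 0,"dy": 0,"dz": 0,"wx": 0,"wy": 0,"wz": 0,"claw": 0.4},
])

```text
clock: 31.45
tool_pos: [0.433, -0.1102, 0.0206]
eef_rot: [0.087, 0.996, -0.001, -0.0]
contact_force: [-0.3, 0.0, -2.4]
opening: 0.488
```

```bash
python3 go.py 433.3 -108.8 19.5 170
```

```text
t31.4 pos [ 433.  -110.2   20.6] psi 170.0 q7 0.03 open 0.488 F [-0.3  0.  -2.4]
shift(now) [-0.   1.4  1.1] shift(after turn) [-0.   1.4  1.1] turn [-0.001 -0.001  0.   ]
```

Now lower the last millimetre, release, lift, and back away toward the robot's right.

Request:
drive_tool([
  {"dx": 0,"dy": 0.001,"dz": 0.0005,"wx": 0,"wy": 0,"wz": 0,"claw": 0.4},
  {"dx": 0,"dy": 0,"dz": 0.0005,"wx": 0,"wy": 0,"wz": 0,"claw": 0.4},
  {"dx": 0,"dy": 0,"dz": 0,"wx": 0,"wy": 0,"wz": 0,"claw": 0.7},
  {"dx": 0,"dy": 0,"dz": 0,"wx": 0,"wy": 0,"wz": 0,"claw": 0.9},
  {"dx": 0,"dy": 0,"dz": 0,"wx": 0,"wy": 0,"wz": 0,"claw": 1},
  {"dx": 0,"dy": 0,"dz": 0,"wx": 0,"wy": 0,"wz": 0,"claw": 1},
  {"dx": 0,"dy": 0,"dz": -0.01,"wx": 0,"wy": 0,"wz": 0,"claw": 1},
  {"dx": 0,"dy": 0,"dz": -0.02,"wx": 0,"wy": 0,"wz": 0,"claw": 1},
  {"dx": 0,"dy": 0,"dz": -0.02,"wx": 0,"wy": 0,"wz": 0,"claw": 1},
  {"dx": 0,"dy": 0,"dz": -0.03,"wx": 0,"wy": 0,"wz": 0,"claw": 1},
  {"dx": 0,"dy": 0,"dz": -0.03,"wx": 0,"wy": 0,"wz": 0,"claw": 1},
  {"dx": 0,"dy": 0,"dz": -0.03,"wx": 0,"wy": 0,"wz": 0,"claw": 1},
])

```text
clock: 32.65
tool_pos: [0.4329, -0.1088, 0.1606]
eef_rot: [0.087, 0.996, -0.001, -0.001]
contact_force: [1.0, -0.9, 0.1]
opening: 0.996
```

```bash
python3 go.py 170 -560 250 170
```

```text
t32.6 pos [ 432.9 -108.8  160.6] psi 170.1 q7 0.50 open 0.996 F [ 1.  -0.9  0.1]
shift(now) [ 181.2 -489.9  -88.4] shift(after turn) [ 180.6 -490.   -89.4] turn [-0.001 -0.001  0.001]
```

Request:
drive_tool([
  {"dx": 0,"dy": -0.015,"dz": -0.02,"wx": 0,"wy": 0,"wz": 0,"claw": 1},
  {"dx": 0.005,"dy": -0.025,"dz": -0.02,"wx": 0,"wy": 0,"wz": 0,"claw": 1},
  {"dx": 0.005,"dy": -0.025,"dz": -0.02,"wx": 0,"wy": 0,"wz": 0,"claw": 1},
  {"dx": 0.008,"dy": -0.025,"dz": -0.02,"wx": 0,"wy": 0,"wz": 0,"claw": 1},
  {"dx": 0.008,"dy": -0.025,"dz": 0,"wx": 0,"wy": 0,"wz": 0,"claw": 1},
  {"dx": 0.008,"dy": -0.025,"dz": 0,"wx": 0,"wy": 0,"wz": 0,"claw": 1},
  {"dx": 0.008,"dy": -0.025,"dz": 0,"wx": 0,"wy": 0,"wz": 0,"claw": 1},
  {"dx": 0.008,"dy": -0.025,"dz": 0,"wx": 0,"wy": 0,"wz": 0,"claw": 1},
  {"dx": 0.01,"dy": -0.025,"dz": 0,"wx": 0,"wy": 0,"wz": 0,"claw": 1},
  {"dx": 0.01,"dy": -0.025,"dz": 0,"wx": 0,"wy": 0,"wz": 0,"claw": 1},
  {"dx": 0.01,"dy": -0.025,"dz": 0,"wx": 0,"wy": 0,"wz": 0,"claw": 1},
  {"dx": 0.01,"dy": -0.025,"dz": 0,"wx": 0,"wy": 0,"wz": 0,"claw": 1},
])

```text
clock: 33.85
tool_pos: [0.2935, -0.3797, 0.2398]
eef_rot: [0.087, 0.996, -0.001, -0.001]
contact_force: [0.9, -0.1, 0.2]
opening: 1.001
```

Request:
drive_tool([
  {"dx": 0.009,"dy": -0.02,"dz": 0,"wx": 0,"wy": 0,"wz": 0,"claw": 1},
  {"dx": 0.009,"dy": -0.02,"dz": 0,"wx": 0,"wy": 0,"wz": 0,"claw": 1},
  {"dx": 0.009,"dy": -0.02,"dz": 0,"wx": 0,"wy": 0,"wz": 0,"claw": 1},
  {"dx": 0.009,"dy": -0.02,"dz": 0,"wx": 0,"wy": 0,"wz": 0,"claw": 1},
  {"dx": 0.009,"dy": -0.02,"dz": 0,"wx": 0,"wy": 0,"wz": 0,"claw": 1},
  {"dx": 0.009,"dy": -0.02,"dz": 0,"wx": 0,"wy": 0,"wz": 0,"claw": 1},
  {"dx": 0.009,"dy": -0.02,"dz": 0,"wx": 0,"wy": 0,"wz": 0,"claw": 1},
  {"dx": 0.009,"dy": -0.02,"dz": 0,"wx": 0,"wy": 0,"wz": 0,"claw": 1},
  {"dx": 0,"dy": 0,"dz": 0,"wx": 0,"wy": 0,"wz": 0,"claw": 1},
  {"dx": 0,"dy": 0,"dz": 0,"wx": 0,"wy": 0,"wz": 0,"claw": 1},
])

```text
clock: 34.85
tool_pos: [0.196, -0.5234, 0.24]
eef_rot: [0.087, 0.996, -0.0, -0.0]
contact_force: [1.0, 1.3, 0.2]
opening: 0.998
```

```bash
python3 - <<'E'
from h import *
d=snapshot("top");im=d["color"];hsv=cv2.cvtColor(im,cv2.COLOR_RGB2HSV)
for n,s,rad in(("PF",(374,231),40),("PS",(292,247),34),("PL",(193,196),34),("PB",(204,260),40)):
    m=((hsv[:,:,2]>185)&(hsv[:,:,1]<40)).astype(np.uint8)*255
y=((hsv[:,:,0]>20)&(hsv[:,:,0]<35)&(hsv[:,:,1]>150)).astype(np.uint8)*255
print("pot",cv2.minAreaRect(warp(d,blob(y,(248,213),14),.04))[0])
f=lambda a,b:cv2.resize(im[b:b+72,a:a+96],None,fx=4,fy=4,interpolation=cv2.INTER_CUBIC)
cv2.imwrite("pics/end.png",np.vstack([np.hstack([f(145,160),f(156,224)]),np.hstack([f(244,211),f(326,190)])])[:,:,::-1])
W=np.array(d["world_to_cam"])
for n,p in(("BL",[.602,.1317,.040]),("BS",[.4333,-.1088,.034]),("F hex",[.4485,-.3224,.074])):
    q=W[:3,:3]@p+W[:3,3];print(n,"expected px",d["cx"]-d["fx"]*q[0]/q[2],d["cy"]+d["fy"]*q[1]/q[2])
E
```

```text
pot (532.9954833984375, -7.878223419189453)
BL expected px 190.41281625717153 192.61261870787192
BS expected px 293.1863568515839 246.28740206187624
F hex expected px 381.008796071821 227.00151629679297
```

View pics/end.png

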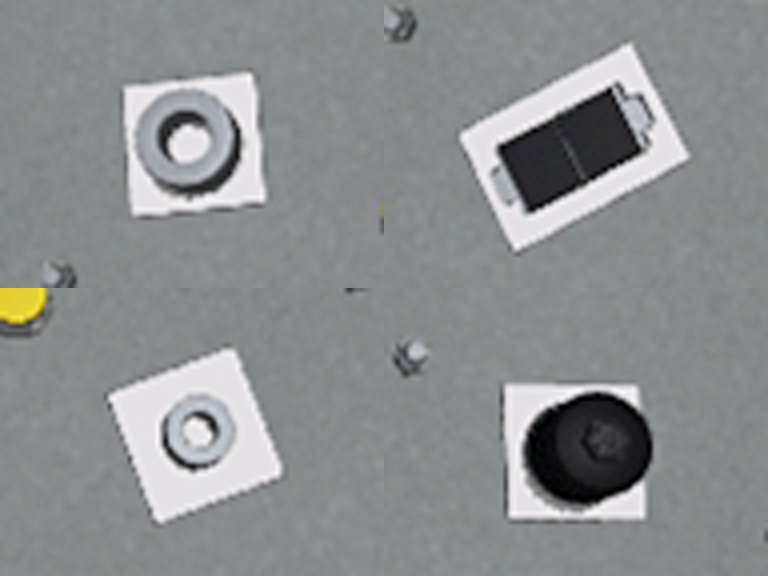

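All four parts are on their plates. Large bearing top is at (190,194), small bearing at (294,246) and filter hexagon at (381,227.5), each within about 1.5 px (about 3 mm) of where a centred part should appear. The pad is aligned with its plate and the pot hasn't moved.

```bash
python3 -c "
from plant import r;print(r.finish_job())"
```

```text
the job is handed in; nothing more can be done
None
```

I placed all four parts on their matching plates, each with one grasp, and handed the job in at about 35 s of robot time. `finish_job()` gives no verdict.

**Last checks, from the top camera:**
- **Both bearings and the filter:** each was within about 3 mm of its silhouette centre. The large bearing was the furthest off; the limit is 12 mm.
- **Brake pad:** it looked square and centred on its outline. I judged this by eye and did not measure it in the final picture; at release the tool heading matched the plate's measured angle.
- **Grease pot:** it measured at exactly the same position as before the job.
- **Robot:** the gripper was empty and clear of everything.

No checks failed or disagreed. I did not measure how level the parts sit, but they look flat in the pictures. Three of the four were released within about 1 mm of the expected height; the filter's release height wasn't read.

The first drive calls were refused until every row listed all seven numbers. That cost no robot time.

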